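# Square up a freshly glued gift box

## Robot

A 7-joint arm with a two-finger parallel gripper is mounted at the origin on the work surface. World frame = base frame: x ahead of the robot, y to its left, z up, the work surface at z = 0. Lengths are in mm, angles in rad, forces in N, time in s.
With the tool pointing down it reaches from about 400 to 875 mm from the base axis. Payload 4.4 kg.
Tool frame: the origin (TCP) lies at the very end of the fingers, on their centre line; the grasp point (between the pads) lies 19 mm behind it; z points along the fingers, y is the line along which they close (so a half turn about z gives the same grasp; the last joint's range is limited). The gripper opens to 85 mm and grips with 20 to 120 N. Pads are 22 mm wide; open, the fingers measure 114 mm over their backs; the gripper's body (76 mm by 85 mm) begins 54 mm behind the grasp point. The pads swing forward as they close: fully open they stand 13 mm farther back than shut.
Start: joints at [-1.309, 0.628, 0.038, 1.517, -0.027, 0.996, -0.02], TCP at [209.25, 615.412, 207.413] pointing down, gripper open.
Joint ranges: [-3.06, 3.06], [-0.37, 2.12], [-1.25, 1.32], [0.18, 2.47], [-1.1, 4.24], [0.23, 1.98], [-2.94, 2.94]. Speed limits (rad/s): [2.57, 2.57, 3.14, 3.14, 3.14, 3.14, 3.14].

## Interface

Orientations are given as [roll, pitch, yaw] about the fixed x, y, z axes, in that order (R = Rz(yaw) Ry(pitch) Rx(roll)).
In Python, from cell import status, get_image, ctrl, models gives the robot as it stands.
- The arm moves only by the shell command python3 -m handwheel 'ROWS' [OPENING]. ROWS is JSON, a list of rows, each an object with "delta_pos": the shift along the world's x, y, z in cm, a list of three; "yaw": the turn about the world's z in rad. A call has 1 to 10 rows; each row shifts and turns the commanded pose from where the row before left it; what a row does not reach is not made up. A row lasts 1/12 s, in which the tool goes at most 41.7 mm and 7.16 degrees, less where a joint would pass 70% of its speed; a pose out of reach is approached as far as the arm can. A call is refused whole if a number of a shift passes 4.17 or a number of a turn 0.125, either way. A call with a gripper value outside its range is refused whole. OPENING is the opening, from -1 (shut) to 1 (fully open), set as the call begins (- or left out, the last holds). The fingers move at their own pace and stop on an object; the grip force is fixed at half the most. Time passes only in rows, so rows that do not move let the fingers close. It gives the time, the measured TCP pose, the force, the opening and the grip force at its end, in the units of the state.
- status.read_state(): the state, without advancing time (a new reading comes with each control period).
- get_image(name): name is "scene" or "top" or "wrist"; returns a dict with "color" (384x512x3 uint8, red, green, blue), "z_map" (384x512 float32, mm along the optical axis (not along the pixel's ray), 0 where there is no reading), "fx", "fy", "cx", "cy" (pixels), "position" and "rotation" of the camera in the world; the wrist camera has in their place "hand_eye" (4x4, takes a point from camera to tool coordinates, whose origin is the TCP and whose axes are the flange's). Camera axes: x right, y up, looking along -z (the intrinsics and any distortion apply to the point x, -y, -z); pixel columns grow to the right and rows downward; lengths in mm; the calibration is good to about 2 mm. The wrist camera is an equidistant fisheye: a pixel r from the principal point sees the ray r / f radians off the axis. A picture is of the moment at which its call begins: read the wrist's pose just before it.
- ctrl.finish_job(): hands the job in; it is judged then, once.
Trained networks look in a picture, given as the dict that the camera call returned (one of the last four; its "shot" number tells which), for a name from the list of things; names that differ only in an ending like _2 or _b are one class to them, and where a whole thing is asked for, a point or a joint stands for the part that bears it (a point fixed in the world has none). Each returns a list of dicts, best first, with "score" (0 to 1); they miss things now and then, are a little off and sometimes report something else, mostly with a low value. They report only what shows in the picture. A call takes as long as a camera call. They do not tell look-alikes from the thing itself.
- models.boxes_of(picture, name): "rect" ([left, top, right, bottom] in pixels, round what is visible of it).
The state is a dict: "clock": time; "qpos": joint angles; "qd": joint speeds; "tau": joint torques, N m; "eef_pos": TCP position; "tool_rot": TCP orientation; "force": force on the tool from outside, world axes, zero at the start; "torque": the same for the moment, N m; "width": finger opening in mm; "gripper_force": force on a finger pad.
Only numpy, scipy, OpenCV 4.12 (cv2) and the standard library are available. Lean on these libraries where they do the work, as an engineer would, in place of code of your own. Each camera call takes 0.05 s, during which the arm holds its last target. There are 200 camera calls.

## Task

Take the aluminium corner square out of the blue tray and lay it flat on the bench by the near left corner of the glued pale-blue box under the lamp bar: first press its long arm flush against the near wall with about 10 N for a second while the blade is still about a finger's width clear of the left wall, then slide it along until the blade meets the left wall, with both inner edges flush, and press with about 10 N for another second. Then let go and back away; push never so hard that the box shifts, and leave the glue bottle, the gift box and the brush alone.

Things in the scene. Friction and masses are not known exactly. Their poses are not given: they have to be found in the camera images.
- square: Loose L-shaped aluminium corner square, 0.45 kg, plate 14 mm thick. Origin: inner corner, underside. Long arm: x -46..0, y -150..30 mm, inner edge the face x = 0. Short blade: x 0..80, y 0..30 mm, inner edge the face y = 0. It starts flat in the tray, underside 4 mm over the bench, x axis away from the robot (yaw within 0.45 rad).
- square_arm_end (a point): Point on the inner edge of the square's long arm, underside, 140 mm from the inner corner (square frame 0, -140, 0 mm).
- square_blade_end (a point): Point on the inner edge of the square's short blade, underside, 75 mm from the inner corner (square frame 75, 0, 0 mm).
- square_grip (a point): Grasp point in the square's orange upright tab, 52 mm above the underside (square frame -34, -45, 52 mm). The tab, on the long arm, is 20 mm (x) by 30 mm (y), from z 14 to z 75 mm; pinch its two y faces, at any tilt about y. Axes as the square.
- box: Pale-blue box shell on a wooden former, 130 (x) by 150 (y) by 40 mm high, about 2.2 kg, standing loose on the bench: it slides when pushed with more than about 20 N. Origin: centre of its underside; -x faces the robot, +y is its left side seen from the robot.
- box_corner (a point): Near left lower corner of the box (box frame -65, +75, 0 mm), where the square's inner corner belongs. Axes as the box: the near wall is the plane x = 0 (towards y negative), the left wall the plane y = 0 (towards x positive).
- station: Fixed aluminium lamp bar on two posts, origin on the bench under it. Bar 400 mm along y, covers x -30..15 mm, z 148 to 175 mm. Posts 22 mm square at y -190 and 190 mm, feet 60 by 50 by 6 mm. The box's near wall is within 10 mm of its x = 0, so the bar overhangs the arm's place: an upright gripper does not fit, lean it back to the robot by about 35 degrees.
- tray: Fixed blue tool tray, 210 (x) by 240 (y) mm, rim 16 mm high, walls and floor 4 mm thick, origin centre of its underside. The square starts in it.
- glue: Yellow glue bottle with a green nozzle, 54 mm diameter, 150 mm high, origin at its base. Bystander.
- giftbox: Finished pale-blue gift box with a white band, 80 by 100 by 55 mm, origin centre of its underside. Bystander.
- brush: Paint-style brush with a wooden handle, 170 mm long, under 40 mm high, lying on the bench, origin under its middle. Bystander.
Things that resemble listed ones, but are neither listed nor needed, are in the scene too. Of the things that look like the square, the largest one is meant. There is more than one size of the box; the job needs the largest.

How it is judged (in metres and radians):
On the way, in this order (a step that is already met when the one before it is completed fails the run):
1. the square has been lifted clear of the tray (height (world z) of square above 0.03 m), for 0.1 s.
2. down at the bench, the long arm flush (both ends within 2.5 mm) on the near wall and the blade 5 to 25 mm clear of the left wall, the square is pressed against the box with 6 to 14 N (contact force between square and box between 6 and 14 N and x of square in the frame of box_corner between -0.0025 and 0.0025 m and x of square_arm_end in the frame of box_corner between -0.0025 and 0.0025 m and y of square in the frame of box_corner between 0.005 and 0.025 m and height (world z) of square below 0.006 m), for 0.7 s.
3. down at the bench, both edges flush (within 2.5 mm), the square is pressed against the box with 6 to 14 N (contact force between square and box between 6 and 14 N and x of square in the frame of box_corner between -0.0025 and 0.0025 m and y of square in the frame of box_corner between -0.0025 and 0.0025 m and x of square_arm_end in the frame of box_corner between -0.0025 and 0.0025 m and y of square_blade_end in the frame of box_corner between -0.0025 and 0.0025 m and height (world z) of square below 0.006 m), for 0.7 s.
At the end, for the whole second after the job is handed in: The square lies flat on the bench, released and at rest, with both ends of its long arm's inner edge within 2 mm of the box's near wall and both ends of its blade's inner edge within 2 mm of the left wall; the box is within 5 mm of where it stood and the bystanders within 30 mm (x of square in the frame of box_corner between -0.002 and 0.002 m and x of square_arm_end in the frame of box_corner between -0.002 and 0.002 m and y of square in the frame of box_corner between -0.002 and 0.002 m and y of square_blade_end in the frame of box_corner between -0.002 and 0.002 m and height (world z) of square below 0.003 m and angle between square's own z axis and vertical below 0.03 rad and linear speed of each of square, box below 0.01 m/s); the robot touches nothing.
It fails at once if the box is shifted by more than 5 mm (distance of any of box, box_corner from where it was at the start of the episode above 0.005 m).
It fails at once if the glue bottle, gift box or brush is pushed by more than 30 mm, or the bottle tipped (distance of any of glue, giftbox, brush from where it was at the start of the episode above 0.03 m or angle between glue's own z axis and vertical above 0.4 rad).
It also fails if it takes over 56 s, if anything falls off the work surface, if the arm or the gripper's body presses on something with over 40 N, if the wrist force passes 120 N, or if a joint passes its speed limit or range.

## Working session

There is one attempt and no reset: what is moved stays moved. The work goes in short steps, Python scripts to look and compute and a shell command to move; the robot and the scene stay as the last step left them, time stands still between calls to the robot, and variables do not carry over. Pictures are saved under pics/ and viewed, at most 12 in all, crops included, and the job is handed in when it is done.

```bash
mkdir -p pics; ls
cat > h.py <<'E'
import numpy as np,cv2
from cell import status,get_image,ctrl,models
from scipy.spatial.transform import Rotation as Ro
def cloud(p):
    z=p["z_map"].astype(float);v,u=np.mgrid[:z.shape[0],:z.shape[1]]
    c=np.stack([(u-p["cx"])/p["fx"]*z,-(v-p["cy"])/p["fy"]*z,-z],-1)
    R=np.array(p["rotation"]); 
    if R.shape!=(3,3): R=Ro.from_euler('xyz',R).as_matrix()
    w=c@R.T+np.array(p["position"]); w[z==0]=np.nan
    return w
def save(n,im,s=1): cv2.imwrite(f"pics/{n}.png",cv2.resize(im[...,::-1],None,fx=s,fy=s,interpolation=cv2.INTER_CUBIC))
E
python3 - <<'E'
from h import *
s=status.read_state();print(s)
ims=[]
for n in("scene","top"):
    p=get_image(n);np.save(f"{n}.npy",p,allow_pickle=True);save(n,p["color"],1.5)
    print(n,{k:v for k,v in p.items() if k not in("color","z_map")})
    for o in("square","box","station","tray","glue","giftbox","brush"):
        print(o,[(round(d["score"],2),np.round(d["rect"]).tolist()) for d in models.boxes_of(p,o)])
E
python3 -m handwheel --help | head -30
```

```text
pics
{'clock': 0.0, 'qpos': array([-1.30881546,  0.62934429,  0.03844608,  1.51836611, -0.02700187,
        0.99629223, -0.02005952]), 'qd': array([-0.00025491, -0.00047033,  0.00055088, -0.00028858, -0.00152581,
       -0.00074557, -0.00068875]), 'tau': array([-5.98485676e-04, -5.63403797e+01,  1.22636877e+00, -1.93437463e+01,
        1.10708011e-02,  1.06461765e-02, -2.51671042e-05]), 'eef_pos': array([209.02293832, 614.77032055, 206.4909993 ]), 'tool_rot': array([-3.13970097e+00,  2.58127896e-05,  2.81374797e+00]), 'force': array([ 0.1341134 , -0.59829101, -0.30553485]), 'torque': array([-0.03137076, -0.0078421 , -0.00375841]), 'gripper_force': 0.0, 'width': 85.23763166433469}
scene {'fx': 358.89497093327896, 'fy': 358.89497093327896, 'cx': 259.192163435268, 'cy': 188.26066005438423, 'position': array([1140.90268836,  361.8114238 ,  939.75477068]), 'rotation': array([ 7.00501495e-01, -1.55405277e-03,  1.99161335e+00]), 'shot': 1}
square [(0.87, [306.0, 196.0, 361.0, 247.0]), (0.86, [350.0, 162.0, 402.0, 184.0]), (0.6, [385.0, 224.0, 427.0, 270.0])]
box [(0.98, [183.0, 254.0, 229.0
[... 474 characters left out ...]
 367.24758979,   71.81578476, 1471.27751651]), 'rotation': array([ 0.0941515 , -0.00994379, -1.56094941]), 'shot': 2}
square [(0.86, [146.0, 266.0, 186.0, 293.0]), (0.79, [166.0, 196.0, 216.0, 227.0]), (0.63, [116.0, 196.0, 141.0, 232.0])]
box [(0.84, [240.0, 104.0, 280.0, 148.0]), (0.78, [288.0, 133.0, 330.0, 163.0]), (0.77, [344.0, 115.0, 382.0, 149.0])]
station [(0.96, [250.0, 157.0, 372.0, 194.0])]
tray [(0.69, [162.0, 191.0, 225.0, 247.0]), (0.21, [369.0, 212.0, 392.0, 227.0])]
glue [(0.59, [369.0, 210.0, 393.0, 227.0])]
giftbox [(0.82, [167.0, 130.0, 197.0, 157.0])]
brush [(0.78, [328.0, 235.0, 352.0, 276.0]), (0.5, [165.0, 194.0, 218.0, 228.0])]invalid input: not JSON, or not a number
```

View pics/top.png

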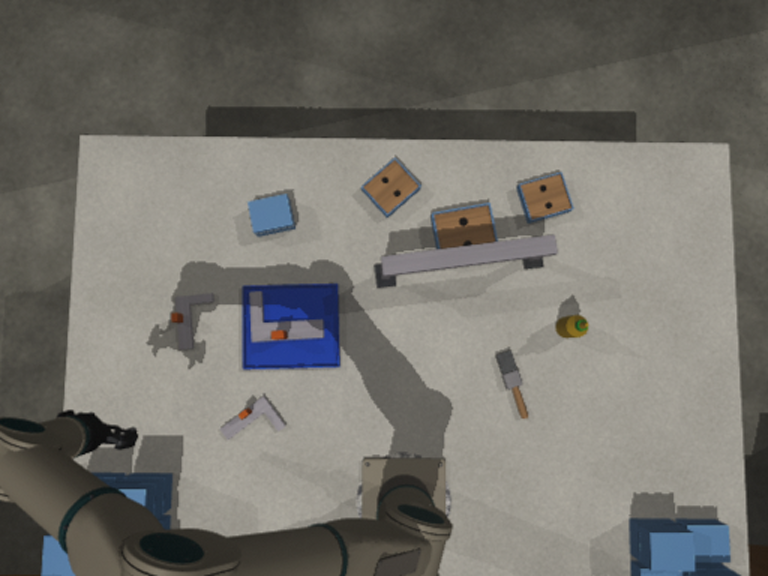

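View pics/scene.png

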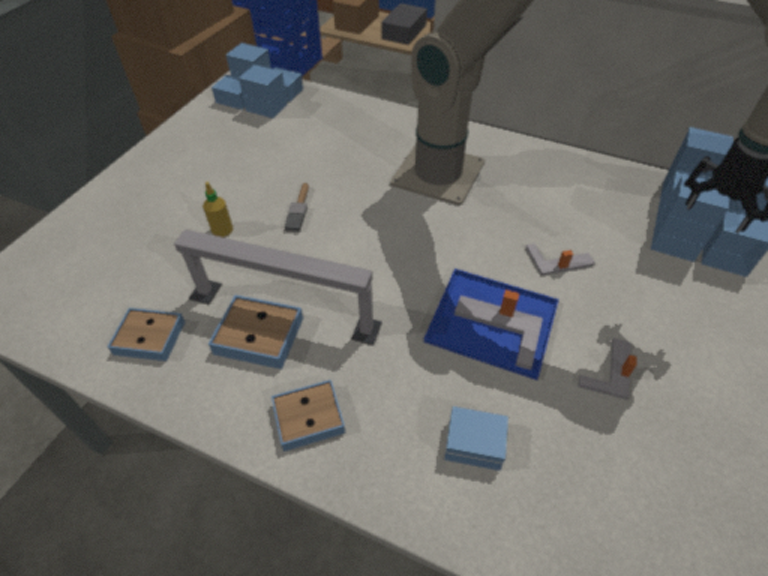

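The look-alikes of the square are at top-view pixels (285,320) in the tray, (190,320) loose and (255,415) loose. The one in the tray is the largest and is the one I want. Of the boxes at (463,225), (390,187) and (545,195), I want the one under the bar at (463,225). Next: fit poses from depth and crop for a check.

```bash
cat >> h.py <<'E'
from scipy.optimize import minimize
def sd_rect(q,x0,x1,y0,y1):
    d=np.maximum(np.maximum(x0-q[:,0],q[:,0]-x1),np.maximum(y0-q[:,1],q[:,1]-y1)); return d
def loc(P,t): # world->frame
    c,s=np.cos(t[2]),np.sin(t[2]); d=P[:,:2]-np.array(t[:2]); return np.stack([c*d[:,0]+s*d[:,1],-s*d[:,0]+c*d[:,1]],1)
def fit(inn,out,sdf,t0,sc=3.):
    f=lambda t: np.mean(1/(1+np.exp(-sdf(loc(inn,t))/sc)))*1+np.mean(1/(1+np.exp(sdf(loc(out,t))/sc)))*len(out)/max(len(inn),1)
    best=None
    for dy in(-.3,0,.3):
        r=minimize(f,[t0[0],t0[1],t0[2]+dy],method='Nelder-Mead',options=dict(initial_simplex=[[t0[0],t0[1],t0[2]+dy],[t0[0]+15,t0[1],t0[2]+dy],[t0[0],t0[1]+15,t0[2]+dy],[t0[0],t0[1],t0[2]+dy+.15]],xatol=.02,fatol=1e-6,maxiter=2000))
        if best is None or r.fun<best.fun: best=r
    return best.x,best.fun
sq=lambda q: np.minimum(sd_rect(q,-46,0,-150,30),sd_rect(q,0,80,0,30))
bx=lambda q: sd_rect(q,-65,65,-75,75)
E
python3 - <<'E'
from h import *
for n in("scene","top"):
    p=np.load(f"{n}.npy",allow_pickle=True).item();w=cloud(p);c=p["color"].astype(int)
    R={"scene":dict(sq=(283,180,373,250),box=(135,190,208,255)),"top":dict(sq=(158,187,228,249),box=(284,130,334,165))}[n]
    bench=w[(abs(w[...,2])<15)];print(n,"bench z",np.median(bench[:,2]))
    a,b,e,f=R["sq"];s=w[b:f,a:e].reshape(-1,3);cc=c[b:f,a:e].reshape(-1,3)
    grey=(cc[:,2]-cc[:,0]<40)&(cc[:,0]>70)&(abs(cc[:,0]-cc[:,1])<30); ok=~np.isnan(s[:,2])
    org=(cc[:,0]>cc[:,2]+60); blue=(cc[:,2]-cc[:,0]>60)
    inn=s[ok&(grey|org)&(s[:,2]<40)&(s[:,2]>8)]; out=s[ok&blue&(s[:,2]<14)]
    print(len(inn),"square z",np.median(inn[:,2]),"orange top",np.nanmedian(s[org&(s[:,2]>60)],0),np.nanmax(s[org][:,2]))
    m=inn[:,:2].mean(0);print(m)
    print("square",fit(inn,out,sq,[m[0]+10,m[1]+40,0]))
    a,b,e,f=R["box"];s=w[b:f,a:e].reshape(-1,3);ok=~np.isnan(s[:,2])
    inn=s[ok&(s[:,2]>30)&(s[:,2]<50)];out=s[ok&(s[:,2]<12)]
    m=inn[:,:2].mean(0);print(len(inn),"box m",m,np.median(inn[:,2]),inn[:,:2].min(0),inn[:,:2].max(0))
    r=cv2.minAreaRect(inn[:,:2].astype(np.float32));print(r)
    print("box",fit(inn,out,bx,[m[0],m[1],0.05]))
    s=w[(w[...,2]>140)&(w[...,2]<185)&(w[...,0]>350)&(w[...,0]<700)&(w[...,1]<200)&(w[...,1]>-350)];print("bar",cv2.minAreaRect(s[:,:2].astype(np.float32)),np.median(s[:,2]))
p=np.load("scene.npy",allow_pickle=True).item()
save("crop",p["color"][170:260,275:435],4.5)
E
```

```text
scene bench z -0.2568322362159847
971 square z 17.05576247036697 orange top [409.23946424 309.33573029  77.98953207] 82.26085078678727
[428.66391055 317.43964053]
square (array([4.36806101e+02, 3.56159876e+02, 6.75323971e-02]), np.float64(0.22532958057605432))
1794 box m [ 665.42051745 -149.46148159] 34.370559418266 [ 587.15353891 -314.92259868] [742.0291708  -63.34500705]
((669.5176391601562, -188.524169921875), (139.59091186523438, 238.7644500732422), 6.771007537841797)
box (array([ 6.60431041e+02, -1.53474347e+02,  1.84362449e-01]), np.float64(0.14815277400710009))
bar ((586.02685546875, -136.08819580078125), (49.07932662963867, 401.33697509765625), 7.9155354499816895) 174.09820687769263
top bench z -1.0283984677864737
690 square z 16.54010895233546 orange top [402.02469745 304.85403737  77.02431757] 82.89608198657106
[430.79715034 312.94664577]
square (array([4.35517244e+02, 3.55066300e+02, 6.02176337e-02]), np.float64(0.2022606527290954))
850 box m [ 681.48794291 -148.09919812] 33.89161733532035 [ 627.73097022 -230.48041677] [740.87819751 -67.60283918]
((680.2542724609375, -147.5619354248047), (99.99638366699219, 151.7471466064453), 10.487482070922852)
box (array([ 6.69021370e+02, -1.52088399e+02,  1.86585576e-01]), np.float64(0.07006929352050281))
bar ((585.7978515625, -137.98147583007812), (46.007198333740234, 402.02276611328125), 7.9312591552734375) 173.47832162645864
```

View pics/crop.png

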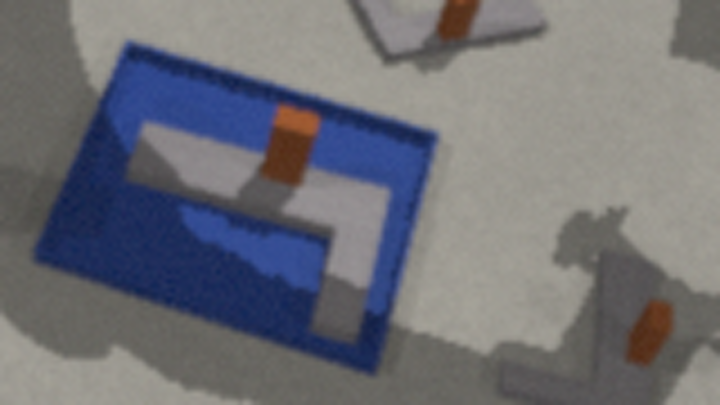

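The crop confirms it: the tray square has the full-length arm, with its orange tab at crop pixel (295,145). The fits agree on a square corner of about (436,355) with yaw 0.064. The tab is at about (405,308).

```bash
python3 -m handwheel '[{"delta_pos":[1.96,-3.07,0],"yaw":0.0392},{"delta_pos":[1.96,-3.07,0],"yaw":0.0392},{"delta_pos":[1.96,-3.07,0],"yaw":0.0392},{"delta_pos":[1.96,-3.07,0],"yaw":0.0392},{"delta_pos":[1.96,-3.07,0],"yaw":0.0392},{"delta_pos":[1.96,-3.07,0],"yaw":0.0392},{"delta_pos":[1.96,-3.07,0],"yaw":0.0392},{"delta_pos":[1.96,-3.07,0],"yaw":0.0392},{"delta_pos":[1.96,-3.07,0],"yaw":0.0392},{"delta_pos":[1.96,-3.07,0],"yaw":0.0392}]' 1
python3 -m handwheel '[{"delta_pos":[0,0,0],"yaw":0},{"delta_pos":[0,0,0],"yaw":0}]'
cat >> h.py <<'E'
def wcloud():
    s=status.read_state();p=get_image("wrist");z=p["z_map"].astype(float)
    v,u=np.mgrid[:z.shape[0],:z.shape[1]];a=(u-p["cx"])/p["fx"];b=(v-p["cy"])/p["fy"];r=np.hypot(a,b)+1e-9
    k=np.tan(np.minimum(r,1.4))/r
    c=np.stack([a*k*z,-b*k*z,-z,np.ones_like(z)],-1)@np.array(p["hand_eye"]).T
    w=c[...,:3]@Ro.from_euler('xyz',s["tool_rot"]).as_matrix().T+s["eef_pos"]; w[z==0]=np.nan
    return p,w,s
E
python3 - <<'E'
from h import *
p,w,s=wcloud();print(s["clock"],s["eef_pos"],s["tool_rot"]);save("w1",p["color"],1.5)
print({k:p[k] for k in("fx","cx","cy","hand_eye")})
c=p["color"].astype(int);o=(c[...,0]>c[...,2]+60)
for lo,hi in((60,90),):
    m=o&(w[...,2]>lo)&(w[...,2]<hi)&(abs(w[...,0]-405)<40)&(abs(w[...,1]-308)<40);q=w[m];print(m.sum(),np.median(q,0),q.min(0),q.max(0))
E
```

```text
clock: 1.63
eef_pos: [406.1, 306.9, 207.7]
tool_rot: [3.141, 0.001, -3.075]
force: [0.1, 0.4, -0.1]
width: 85.4
gripper_force: 0.0
clock: 1.8
eef_pos: [407.0, 306.0, 207.6]
tool_rot: [-3.141, 0.001, -3.083]
force: [-0.3, 0.4, 1.1]
width: 85.4
gripper_force: 0.0
1.8 [406.9677774  305.98871848 207.64424679] [-3.14110172e+00  6.85705673e-04 -3.08341920e+00]
{'fx': 297.3186396354542, 'cx': 257.0389611707274, 'cy': 187.39990918266818, 'hand_eye': array([[ 1.39261834e-03,  9.62257999e-01,  2.72135268e-01,
         6.82684932e+01],
       [ 9.99999026e-01, -1.31426566e-03, -4.70186526e-04,
         6.01017556e-01],
       [-9.47827076e-05,  2.72135658e-01, -9.62258892e-01,
        -1.66849156e+02],
       [ 0.00000000e+00,  0.00000000e+00,  0.00000000e+00,
         1.00000000e+00]])}
613 [401.7836148  309.00386012  79.195873  ] [392.83410807 294.36834131  60.01434593] [414.13954846 324.20298554  81.54144685]
```

View pics/w1.png

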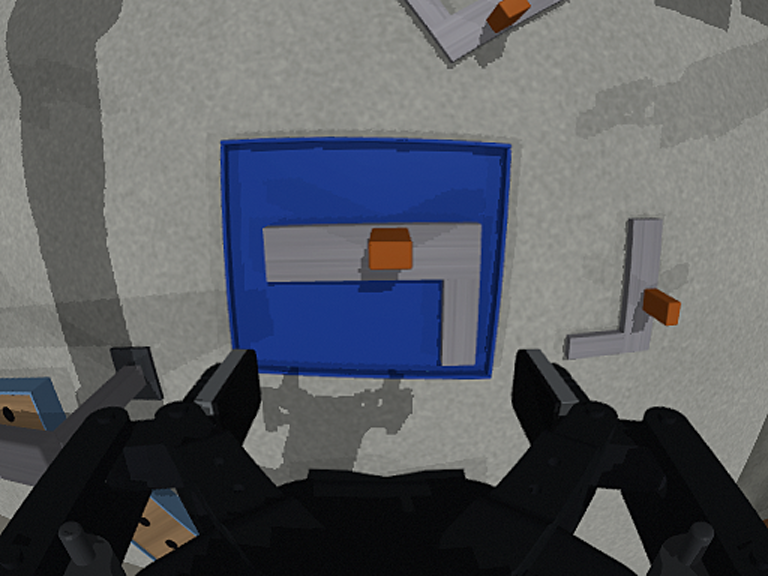

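The picture shows the tab at (390,250), between the open fingers. Before I plan the push, I'll measure the hand's own shape from depth, in tool axes.

Run:
```python
from h import *
p,w,s=wcloud();q=(w-s["eef_pos"])@Ro.from_euler('xyz',s["tool_rot"]).as_matrix()
q=q.reshape(-1,3);q=q[~np.isnan(q[:,0])]
q=q[(q[:,2]<25)&(np.abs(q[:,1])<110)&(np.abs(q[:,0])<75)&(q[:,2]>-160)]
for z in range(-150,20,10):
    m=q[(q[:,2]>=z)&(q[:,2]<z+10)]
    if len(m)>5: print(z,len(m),"y",np.round(np.percentile(m[:,1],[0,2,98,100])),"x",np.round(m[:,0].min()),np.round(m[:,0].max()), "x at |y|>50:",np.round([m[np.abs(m[:,1])>50][:,0].min(initial=99),m[np.abs(m[:,1])>50][:,0].max(initial=-99)]))
```

```text
-140 413 y [-69. -67.  68.  70.] x 3.0 14.0 x at |y|>50: [ 3. 14.]
-130 11658 y [-71. -65.  66.  72.] x -6.0 21.0 x at |y|>50: [-6. 14.]
-120 8641 y [-71. -67.  68.  73.] x -13.0 21.0 x at |y|>50: [-13.  13.]
-110 8031 y [-73. -68.  69.  74.] x -13.0 18.0 x at |y|>50: [-13.  14.]
-100 5677 y [-74. -70.  72.  75.] x -14.0 18.0 x at |y|>50: [-14.  14.]
-90 2874 y [-74. -68.  69.  76.] x -13.0 14.0 x at |y|>50: [-13.  14.]
-80 850 y [-63. -51.  52.  65.] x -1.0 13.0 x at |y|>50: [ 6. 13.]
-70 1201 y [-56. -54.  56.  57.] x -12.0 11.0 x at |y|>50: [ 6. 10.]
-60 1054 y [-56. -55.  56.  57.] x -12.0 12.0 x at |y|>50: [6. 8.]
-50 808 y [-56. -53.  55.  57.] x -12.0 11.0 x at |y|>50: [ 6. 10.]
-40 97 y [-43. -43.  44.  44.] x -10.0 9.0 x at |y|>50: [ 99. -99.]
```

```bash
python3 -m handwheel '[{"delta_pos":[-0.3,0.25,-2],"yaw":0},{"delta_pos":[0,0,-2],"yaw":0},{"delta_pos":[0,0,-2],"yaw":0},{"delta_pos":[0,0,-2],"yaw":0},{"delta_pos":[0,0,-2],"yaw":0},{"delta_pos":[0,0,-2],"yaw":0},{"delta_pos":[0,0,-2],"yaw":0},{"delta_pos":[0,0,-2],"yaw":0},{"delta_pos":[0,0,-1.8],"yaw":0},{"delta_pos":[0,0,0],"yaw":0}]' 1
python3 -m handwheel '[{"delta_pos":[0,0,0],"yaw":0},{"delta_pos":[0,0,0],"yaw":0},{"delta_pos":[0,0,0],"yaw":0},{"delta_pos":[0,0,0],"yaw":0},{"delta_pos":[0,0,0],"yaw":0},{"delta_pos":[0,0,0],"yaw":0},{"delta_pos":[0,0,0],"yaw":0},{"delta_pos":[0,0,0],"yaw":0}]' -1
cat > tip.py <<'E'
from h import *
p,w,s=wcloud();save("w2",p["color"],1.5)
q=(w-s["eef_pos"])@Ro.from_euler('xyz',s["tool_rot"]).as_matrix();c=p["color"].astype(int)
o=(c[...,0]>c[...,2]+60)&(np.abs(q[...,1])<25)&(np.abs(q[...,0])<40)
print("orange",o.sum(),np.nanmin(w[o],0),np.nanmax(w[o],0))
q=q.reshape(-1,3);d=(c.max(-1)<75).ravel();q=q[d&(np.abs(q[:,0])<40)&(np.abs(q[:,1])<110)]
for z in range(-130,0,10):
    m=q[(q[:,2]>=z)&(q[:,2]<z+10)]
    if len(m)>5: print(z,len(m),"y",np.round(np.percentile(m[:,1],[0,2,98,100])),"x",np.round(m[:,0].min()),np.round(m[:,0].max()))
E
python3 tip.py
```

```text
clock: 2.73
eef_pos: [399.3, 311.5, 26.6]
tool_rot: [-3.139, -0.005, -3.074]
force: [-0.7, -0.1, -0.4]
width: 85.5
gripper_force: 0.0
clock: 3.4
eef_pos: [402.6, 310.7, 30.6]
tool_rot: [3.141, 0.001, -3.078]
force: [-0.5, -1.6, 5.7]
width: 29.1
gripper_force: 61.2
orange 4510 [391.89269991 296.10533765  18.21072298] [413.10130522 329.17812393  81.40935886]
-130 10839 y [-65. -59.  61.  66.] x -5.0 21.0
-120 9809 y [-66. -59.  60.  67.] x -5.0 21.0
-110 7329 y [-63. -56.  58.  63.] x -13.0 18.0
-100 5031 y [-57. -52.  54.  59.] x -13.0 18.0
-90 4260 y [-53. -48.  50.  54.] x -13.0 17.0
-80 3015 y [-48. -45.  46.  49.] x -13.0 14.0
-70 1071 y [-42. -33.  35.  43.] x -12.0 14.0
-60 470 y [-27. -26.  28.  29.] x -11.0 11.0
-50 356 y [-27. -27.  28.  29.] x -11.0 11.0
-40 206 y [-27. -27.  28.  29.] x 6.0 11.0
-30 11 y [-15. -15.  17.  17.] x 9.0 10.0
```

View pics/w2.png

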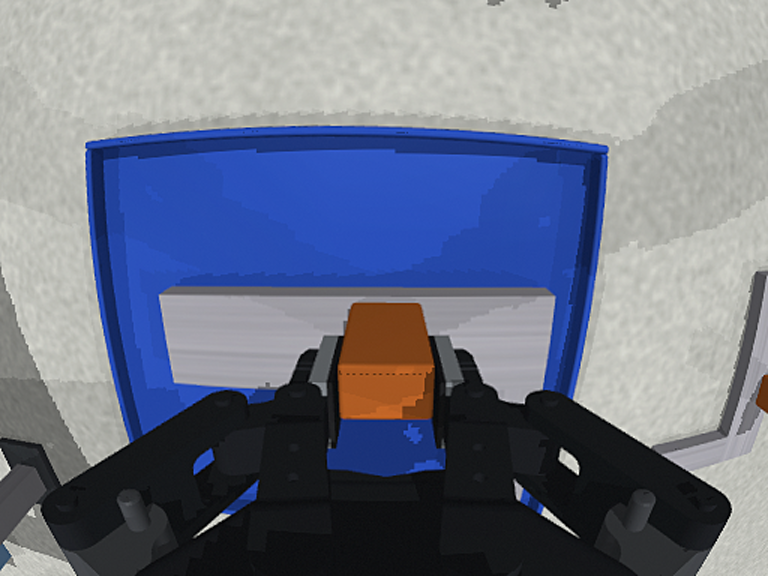

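The grip is good: 29 mm wide at 61 N on the tab at (385,390). Lifting now, and refining the box pose from the stored images.

```bash
python3 -m handwheel '[{"delta_pos":[0,0,1],"yaw":0},{"delta_pos":[0,0,1.5],"yaw":0},{"delta_pos":[0,0,1.5],"yaw":0},{"delta_pos":[0,0,1.5],"yaw":0},{"delta_pos":[0,0,1],"yaw":0},{"delta_pos":[0,0,0],"yaw":0},{"delta_pos":[0,0,0],"yaw":0}]' -1
python3 - <<'E'
from h import *
for n in("scene","top"):
    p=np.load(f"{n}.npy",allow_pickle=True).item();w=cloud(p)
    s=w.reshape(-1,3);L0=loc(s,[665,-152,.185]);near=(np.abs(L0[:,0])<100)&(np.abs(L0[:,1])<95)&(L0[:,0]>-45)
    inn=s[near&(s[:,2]>28)&(s[:,2]<48)];out=s[near&(s[:,2]<10)]
    L=loc(inn,[665,-152,.185]);
    # edges: per-bin extremes
    def line(ax,sgn,lo,hi):
        o=1-ax;b=np.arange(lo,hi,8);pts=[]
        for k in b:
            m=L[(L[:,o]>=k)&(L[:,o]<k+8)]
            if len(m)>3: pts.append((k+4,sgn*np.sort(sgn*m[:,ax])[-2]))
        pts=np.array(pts);f=np.polyfit(pts[:,0],pts[:,1],1);return np.round(f,3),len(pts),np.round(np.std(pts[:,1]-np.polyval(f,pts[:,0])),1)
    print(n,len(inn),"far",line(0,1,-65,65),"left",line(1,1,-35,55),"right",line(1,-1,-35,55))
    print(fit(inn,out,bx,[665,-152,.185],2.))
E
```

```text
clock: 4.03
eef_pos: [402.4, 311.0, 94.9]
tool_rot: [3.141, 0.001, -3.077]
force: [-0.1, -1.2, -5.7]
width: 28.8
gripper_force: 60.1
scene 1530 far (array([-5.0000e-03,  6.4946e+01]), 17, np.float64(0.4)) left (array([-3.0000e-03,  7.8069e+01]), 12, np.float64(0.5)) right (array([ 4.0000e-03, -7.0053e+01]), 12, np.float64(0.8))
(array([ 6.64340053e+02, -1.50951303e+02,  1.88406543e-01]), np.float64(0.13371938530456273))
top 955 far (array([-3.0000e-03,  6.2596e+01]), 17, np.float64(1.2)) left (array([2.8000e-02, 7.5058e+01]), 12, np.float64(1.2)) right (array([ 1.4000e-02, -7.1217e+01]), 12, np.float64(1.0))
(array([ 6.68967999e+02, -1.51239367e+02,  1.85657960e-01]), np.float64(0.04138420989127634))
```

```bash
python3 -m handwheel '[{"delta_pos":[0.1,-3.7,0],"yaw":0.0123},{"delta_pos":[0.1,-3.7,0],"yaw":0.0123},{"delta_pos":[0.1,-3.7,0],"yaw":0.0123},{"delta_pos":[0.1,-3.7,0],"yaw":0.0123},{"delta_pos":[0.1,-3.7,0],"yaw":0.0123},{"delta_pos":[0.1,-3.7,0],"yaw":0.0123},{"delta_pos":[0.1,-3.7,0],"yaw":0.0123},{"delta_pos":[0.1,-3.7,0],"yaw":0.0123},{"delta_pos":[0.1,-3.7,0],"yaw":0.0123},{"delta_pos":[0.1,-3.7,0],"yaw":0.0123}]' -1
python3 -m handwheel '[{"delta_pos":[0,-2.5,-1],"yaw":0},{"delta_pos":[0,-2.5,-1],"yaw":0},{"delta_pos":[0,-2.5,-1],"yaw":0},{"delta_pos":[0,0,-1],"yaw":0},{"delta_pos":[0,0,0],"yaw":0},{"delta_pos":[0,0,0],"yaw":0},{"delta_pos":[0,0,0],"yaw":0}]' -1
```

```text
clock: 4.87
eef_pos: [411.3, -60.8, 93.7]
tool_rot: [3.141, -0.002, -2.954]
force: [0.9, 0.2, -3.5]
width: 28.6
gripper_force: 60.9
clock: 5.45
eef_pos: [412.1, -133.0, 54.3]
tool_rot: [3.141, -0.001, -2.953]
force: [0.5, 0.6, -4.2]
width: 28.6
gripper_force: 61.0
```

```bash
python3 -m handwheel '[{"delta_pos":[2,0,0],"yaw":0},{"delta_pos":[2,0,0],"yaw":0},{"delta_pos":[2,0,0],"yaw":0},{"delta_pos":[1,0,0],"yaw":0},{"delta_pos":[0,0,0],"yaw":0},{"delta_pos":[0,0,0],"yaw":0},{"delta_pos":[0,0,0],"yaw":0}]' -1
python3 - <<'E'
from h import *
s=status.read_state();print(s["eef_pos"],s["tool_rot"])
ps=[get_image("scene"),get_image("top")]
a=ps[0]["color"][120:260,110:290];b=ps[1]["color"][110:220,230:390]
a=cv2.resize(a,(640,498));b=cv2.resize(b,(0,0),fx=1,fy=1);save("place",a)
for n,p in zip(("scene","top"),ps):
    w=cloud(p);c=p["color"].astype(int);z0=s["eef_pos"][2]-30.6+4
    T=np.array([482-(-25),-133+50]);L=loc(w.reshape(-1,3),[*T,.187])
    m=(np.abs(w[...,2].ravel()-z0-14)<6)&(L[:,0]>2)&(L[:,0]<95)&(np.abs(L[:,1]-15)<35)
    q=L[m];print(n,m.sum(),np.percentile(q[:,0],[1,99]) if len(q) else'',np.percentile(q[:,1],[2,98]) if len(q) else '')
E
```

```text
clock: 6.03
eef_pos: [480.6, -133.4, 54.5]
tool_rot: [3.141, -0.002, -2.953]
force: [-1.0, -0.7, -4.3]
width: 28.8
gripper_force: 61.2
[ 480.60791398 -133.36300741   54.47410697] [ 3.14099812e+00 -2.17789776e-03 -2.95327337e+00]
scene 179 [10.89528843 83.36926482] [ 1.02497502 31.10964779]
top 117 [ 4.05984214 61.70620089] [ 0.07031573 29.28407743]
```

View pics/place.png

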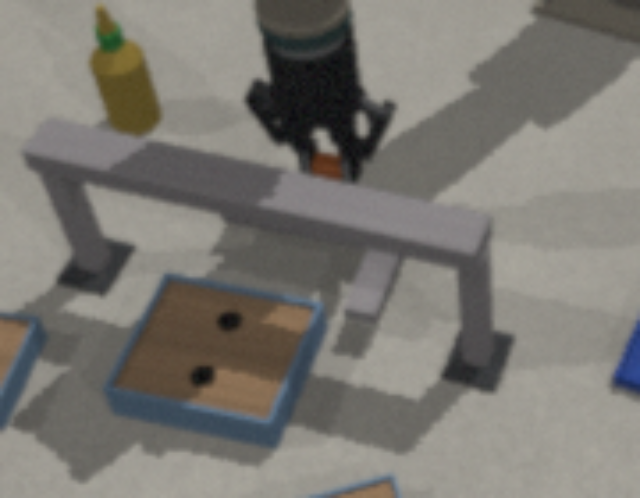

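The view shows the blade at (375,285), beside and left of the box, with the gripper still in front of the bar. Advancing and lowering.

```bash
python3 -m handwheel '[{"delta_pos":[1.2,0,0],"yaw":0},{"delta_pos":[1.1,0,0],"yaw":0},{"delta_pos":[0,0,-1],"yaw":0},{"delta_pos":[0,0,-1],"yaw":0},{"delta_pos":[0,0,-0.4],"yaw":0},{"delta_pos":[0,0,0],"yaw":0},{"delta_pos":[0,0,-0.2],"yaw":0},{"delta_pos":[0,0,0],"yaw":0},{"delta_pos":[0,0,0],"yaw":0}]' -1
python3 -m handwheel '[{"delta_pos":[0,0,-0.1],"yaw":0},{"delta_pos":[0,0,0],"yaw":0},{"delta_pos":[0,0,0],"yaw":0}]' -1
```

```text
clock: 6.88
eef_pos: [505.0, -134.1, 28.4]
tool_rot: [3.142, -0.0, -2.954]
force: [-0.4, -1.2, -3.1]
width: 28.8
gripper_force: 61.1
clock: 7.13
eef_pos: [505.4, -134.1, 27.6]
tool_rot: [-3.141, 0.0, -2.954]
force: [0.1, 0.4, -3.9]
width: 28.9
gripper_force: 61.1
```

```bash
python3 -m handwheel '[{"delta_pos":[0,0,-0.1],"yaw":0},{"delta_pos":[0,0,0],"yaw":0},{"delta_pos":[0,0,0],"yaw":0}]' -1
python3 -m handwheel '[{"delta_pos":[0,0,0],"yaw":0},{"delta_pos":[0,0,0],"yaw":0},{"delta_pos":[0,0,0],"yaw":0},{"delta_pos":[0,0,0],"yaw":0},{"delta_pos":[0,0,0],"yaw":0},{"delta_pos":[0,0,2.5],"yaw":0},{"delta_pos":[0,0,2.5],"yaw":0},{"delta_pos":[0,0,2.5],"yaw":0},{"delta_pos":[0,0,2.5],"yaw":0}]' 1
python3 -c "
from h import *
s=status.read_state();print(s['qpos'],s['eef_pos'],s['force'])"
```

```text
clock: 7.38
eef_pos: [505.4, -134.1, 26.7]
tool_rot: [-3.141, 0.0, -2.954]
force: [0.1, 0.5, -1.4]
width: 29.0
gripper_force: 61.6
clock: 8.13
eef_pos: [505.0, -134.0, 127.4]
tool_rot: [3.141, -0.0, -2.954]
force: [0.3, -0.2, 0.1]
width: 85.3
gripper_force: 0.0
[ 0.36383045  0.56755021 -0.23304954  1.94750375  0.20654314  0.64968492
  1.75897326] [ 504.98760984 -134.00049229  127.44861737] [ 0.26786975 -0.16505988  0.12354476]
```

```bash
python3 -m handwheel '[{"delta_pos":[-0.7,-0.13,0],"yaw":0.1208},{"delta_pos":[-0.7,-0.13,0],"yaw":0.1208},{"delta_pos":[-0.7,-0.13,0],"yaw":0.1208},{"delta_pos":[-0.7,-0.13,0],"yaw":0.1208},{"delta_pos":[-0.7,-0.13,0],"yaw":0.1208},{"delta_pos":[-0.7,-0.13,0],"yaw":0.1208},{"delta_pos":[-0.7,-0.13,0],"yaw":0.1208},{"delta_pos":[-0.7,-0.13,0],"yaw":0.1208},{"delta_pos":[-0.7,-0.13,0],"yaw":0.1208},{"delta_pos":[-0.6,-0.17,0],"yaw":0.1208}]' 1
python3 -m handwheel '[{"delta_pos":[0,0,0],"yaw":0.1208},{"delta_pos":[0,0,0],"yaw":0.1208},{"delta_pos":[0,0,0],"yaw":0.1208},{"delta_pos":[0,0,0],"yaw":0},{"delta_pos":[0,0,0],"yaw":0},{"delta_pos":[0,0,0],"yaw":0}]' 1
cat > look.py <<'E'
from h import *
import sys
p,w,s=wcloud();c=p["color"].astype(int)
if len(sys.argv)>1: save(sys.argv[1],p["color"],1.5)
B=[585.7,-87.6,.187]
print(s["clock"],np.round(s["eef_pos"],1),np.round(s["tool_rot"],3),"box frame eef",loc(s["eef_pos"][None],B))
L=np.c_[loc(w.reshape(-1,3),B),w[...,2].ravel()];cc=c.reshape(-1,3)
o=(cc[:,0]>cc[:,2]+60)&(L[:,2]>15)&(L[:,2]<85)&(L[:,0]>-140)&(L[:,0]<0)&(L[:,1]<20)&(L[:,1]>-80)
print("tab",o.sum(),np.percentile(L[o],[2,50,98],axis=0).round(1).tolist())
g=(np.abs(L[:,2]-14)<5)&(cc.max(1)-cc.min(1)<30)&(L[:,0]>-130)&(L[:,0]<-15)&(np.abs(L[:,1]+60)<130)
q=L[g];print("plate",g.sum())
for y in range(-150,60,15):
    m=q[(q[:,1]>=y)&(q[:,1]<y+15)]
    if len(m)>15: print(y+7,len(m),np.percentile(m[:,0],[2,98]).round(1))
T=(w-s["eef_pos"])@Ro.from_euler('xyz',s["tool_rot"]).as_matrix();T=T.reshape(-1,3)
f=(np.abs(T[:,0])<16)&(np.abs(T[:,1])<62)&(np.abs(T[:,1])>38)&(T[:,2]>-80)&(T[:,2]<5)&(L[:,2]>25)&(cc[:,0]<cc[:,2]+40)
print("finger tool z",np.percentile(T[f][:,2],[50,90,98,100]) if f.sum() else 0)
E
python3 look.py w3
```

```text
clock: 8.97
eef_pos: [435.7, -147.6, 126.5]
tool_rot: [3.142, -0.0, -1.74]
force: [-0.2, -0.3, -0.1]
width: 85.0
gripper_force: 0.0
clock: 9.47
eef_pos: [436.1, -147.7, 126.3]
tool_rot: [3.141, 0.0, -1.388]
force: [0.2, -0.0, 1.1]
width: 85.5
gripper_force: 0.0
9.4667 [ 436.1 -147.7  126.3] [ 3.141  0.    -1.388] box frame eef [[-158.17576279  -31.2480338 ]]
tab 1463 [[-97.1, -45.5, 24.0], [-92.2, -33.6, 74.3], [-78.5, -17.6, 76.6]]
plate 6827
-128 720 [-98.8 -54. ]
-113 725 [-98.7 -53.9]
-98 730 [-98.7 -53.7]
-83 718 [-98.4 -53.8]
-68 710 [-98.6 -53.7]
-53 706 [-99.  -53.9]
-38 254 [-98.4 -52.7]
-23 87 [-98.4 -52.6]
-8 148 [-98.3 -52.9]
7 472 [-98. -25.]
22 949 [-98.2 -16.7]
37 607 [-98.6 -16.8]
finger tool z [-60.16760692 -44.58105264 -39.44045615 -37.1938872 ]
```

View pics/w3.png

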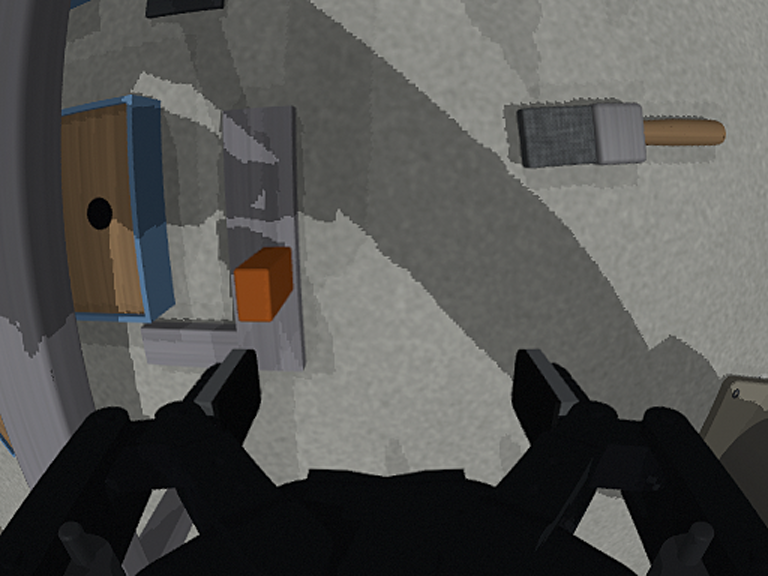

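The picture shows the square flat and parallel to the near wall. Its outer edge runs up column 300, the tab is at (262,285), and the box's near wall is at (155,210). An upright hand can't grip under the bar, so I'll push the tab with the back of the open front finger.

```bash
python3 -m handwheel '[{"delta_pos":[-0.4,-0.07,-2],"yaw":0.005},{"delta_pos":[0,0,-2],"yaw":0},{"delta_pos":[0,0,-2],"yaw":0},{"delta_pos":[0,0,-2],"yaw":0},{"delta_pos":[0,0,-2],"yaw":0},{"delta_pos":[0,0,-1.5],"yaw":0},{"delta_pos":[0,0,-0.5],"yaw":0},{"delta_pos":[0,0,0],"yaw":0},{"delta_pos":[0,0,0],"yaw":0},{"delta_pos":[0,0,0],"yaw":0}]' 1
cat > look2.py <<'E'
from h import *
import sys
p,w,s=wcloud();c=p["color"].astype(int)
if len(sys.argv)>1: save(sys.argv[1],p["color"],1.5)
B=[585.7,-87.6,.187]
L=np.c_[loc(w.reshape(-1,3),B),w[...,2].ravel()];cc=c.reshape(-1,3)
print(round(s["clock"],2),"eef box frame",loc(s["eef_pos"][None],B).round(1),s["eef_pos"][2].round(1),"F box",(loc(np.r_[s["force"][:2]][None],[0,0,.187])).round(1),s["force"].round(1))
gr=cc.max(1)-cc.min(1)<30
pl=(np.abs(L[:,2]-14)<4)&gr
def prof(m,ax,lo,hi,pc):
    o=1-ax;x=[];y=[]
    for k in np.arange(lo,hi,10):
        q=L[m&(L[:,o]>=k)&(L[:,o]<k+10)]
        if len(q)>15: x.append(k+5);y.append(np.percentile(q[:,ax],pc))
    if len(x)<2: return None
    f=np.polyfit(x,y,1);return len(x),"slope",f[0].round(4),"at0",f[1].round(2),"at-70",np.polyval(f,-70).round(2),"sd",np.std(y-np.polyval(f,x)).round(2)
print("sq inner",prof(pl&(L[:,0]>-130)&(L[:,0]<12),0,-130,-20,99))
print("sq outer",prof(pl&(L[:,0]>-130)&(L[:,0]<12),0,-130,-60,1))
print("blade inner y",prof(pl&(L[:,1]>-5)&(L[:,1]<60),1,5,70,1),prof(pl&(L[:,1]>-5)&(L[:,1]<60),1,-30,5,1))
bl=(cc[:,2]>cc[:,0]+12)
print("near wall side",prof(bl&(L[:,2]>8)&(L[:,2]<30)&(np.abs(L[:,0])<20),0,-130,-10,50))
print("near wall top",prof((L[:,2]>34)&(L[:,2]<48)&(np.abs(L[:,0])<20),0,-130,-10,2))
print("left wall top",prof((L[:,2]>34)&(L[:,2]<48)&(np.abs(L[:,1])<20),1,5,100,98))
o=(cc[:,0]>cc[:,2]+60)&(L[:,2]>15)&(L[:,2]<85)&(L[:,0]>-140)&(L[:,0]<0)&(L[:,1]<20)&(L[:,1]>-90)
if o.sum(): print("tab",np.percentile(L[o],[2,98],axis=0).round(1).tolist())
E
python3 look2.py w4
```

```text
clock: 10.35
eef_pos: [433.0, -148.3, 7.3]
tool_rot: [-3.14, -0.001, -1.379]
force: [-0.3, 0.1, 0.5]
width: 85.6
gripper_force: 0.0
10.35 eef box frame [[-161.3  -31.2]] 7.3 F box [[-0.3  0.2]] [-0.3  0.1  0.5]
sq inner (11, 'slope', np.float64(-0.6918), 'at0', np.float64(-70.47), 'at-70', np.float64(-22.04), 'sd', np.float64(14.24))
sq outer (7, 'slope', np.float64(0.0017), 'at0', np.float64(-99.01), 'at-70', np.float64(-99.13), 'sd', np.float64(0.04))
blade inner y (3, 'slope', np.float64(0.1656), 'at0', np.float64(11.83), 'at-70', np.float64(0.24), 'sd', np.float64(0.71)) (3, 'slope', np.float64(-0.0106), 'at0', np.float64(14.01), 'at-70', np.float64(14.75), 'sd', np.float64(0.02))
near wall side (12, 'slope', np.float64(-0.0024), 'at0', np.float64(0.25), 'at-70', np.float64(0.41), 'sd', np.float64(0.04))
near wall top (10, 'slope', np.float64(0.0059), 'at0', np.float64(-0.77), 'at-70', np.float64(-1.18), 'sd', np.float64(0.16))
left wall top (3, 'slope', np.float64(0.0031), 'at0', np.float64(0.09), 'at-70', np.float64(-0.13), 'sd', np.float64(0.03))
tab [[-96.6, -45.6, 19.1], [-78.9, -29.7, 76.2]]
```

View pics/w4.png

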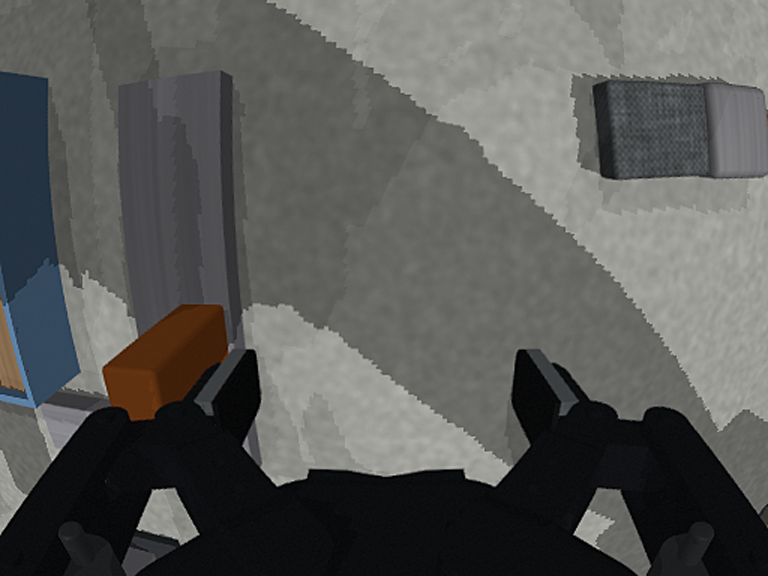

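```bash
python3 -m handwheel '[{"delta_pos":[0,0,-0.5],"yaw":0},{"delta_pos":[0.39,0.074,0],"yaw":0},{"delta_pos":[0.39,0.074,0],"yaw":0},{"delta_pos":[0.39,0.074,0],"yaw":0},{"delta_pos":[0.39,0.074,0],"yaw":0},{"delta_pos":[0.39,0.074,0],"yaw":0},{"delta_pos":[0,0,0],"yaw":0},{"delta_pos":[0,0,0],"yaw":0}]' 1
python3 look2.py
```

```text
clock: 11.07
eef_pos: [451.5, -144.6, 1.3]
tool_rot: [3.141, 0.0, -1.379]
force: [-1.9, -0.4, -0.6]
width: 85.2
gripper_force: 1.0
11.07 eef box frame [[-142.5  -31.1]] 1.3 F box [[-1.9 -0.1]] [-1.9 -0.4 -0.6]
sq inner (11, 'slope', np.float64(-0.3458), 'at0', np.float64(-32.57), 'at-70', np.float64(-8.37), 'sd', np.float64(12.15))
sq outer (7, 'slope', np.float64(0.0108), 'at0', np.float64(-87.06), 'at-70', np.float64(-87.82), 'sd', np.float64(0.07))
blade inner y (4, 'slope', np.float64(0.2835), 'at0', np.float64(9.41), 'at-70', np.float64(-10.44), 'sd', np.float64(1.21)) None
near wall side (12, 'slope', np.float64(-0.0022), 'at0', np.float64(0.23), 'at-70', np.float64(0.39), 'sd', np.float64(0.04))
near wall top (12, 'slope', np.float64(0.0016), 'at0', np.float64(-0.74), 'at-70', np.float64(-0.85), 'sd', np.float64(0.18))
left wall top (4, 'slope', np.float64(-0.0181), 'at0', np.float64(0.26), 'at-70', np.float64(1.53), 'sd', np.float64(0.16))
tab [[-85.1, -45.6, 23.3], [-67.5, -34.1, 76.3]]
```

```bash
python3 -m handwheel '[{"delta_pos":[0.39,0.074,0],"yaw":0},{"delta_pos":[0.39,0.074,0],"yaw":0},{"delta_pos":[0.39,0.074,0],"yaw":0},{"delta_pos":[0.39,0.074,0],"yaw":0},{"delta_pos":[0.39,0.074,0],"yaw":0},{"delta_pos":[0.39,0.074,0],"yaw":0},{"delta_pos":[0.39,0.074,0],"yaw":0},{"delta_pos":[0.39,0.074,0],"yaw":0},{"delta_pos":[0.29,0.056,0],"yaw":0},{"delta_pos":[0,0,0],"yaw":0}]' 1
python3 look2.py
```

```text
clock: 11.95
eef_pos: [487.1, -137.6, 1.5]
tool_rot: [-3.14, 0.0, -1.379]
force: [-0.5, -1.1, 0.2]
width: 85.5
gripper_force: 0.1
11.95 eef box frame [[-106.1  -30.8]] 1.5 F box [[-0.7 -0.9]] [-0.5 -1.1  0.2]
sq inner (11, 'slope', np.float64(0.035), 'at0', np.float64(2.4), 'at-70', np.float64(-0.04), 'sd', np.float64(1.81))
sq outer (7, 'slope', np.float64(0.015), 'at0', np.float64(-50.6), 'at-70', np.float64(-51.66), 'sd', np.float64(0.08))
blade inner y (3, 'slope', np.float64(0.0064), 'at0', np.float64(19.89), 'at-70', np.float64(19.44), 'sd', np.float64(0.24)) None
near wall side (11, 'slope', np.float64(-0.0024), 'at0', np.float64(0.25), 'at-70', np.float64(0.42), 'sd', np.float64(0.02))
near wall top (12, 'slope', np.float64(0.0008), 'at0', np.float64(-0.32), 'at-70', np.float64(-0.37), 'sd', np.float64(0.09))
left wall top (8, 'slope', np.float64(0.052), 'at0', np.float64(-3.61), 'at-70', np.float64(-7.25), 'sd', np.float64(1.26))
tab [[-48.8, -45.3, 18.4], [-30.8, -33.1, 76.4]]
```

```bash
python3 -m handwheel '[{"delta_pos":[0.1,0.019,0],"yaw":0},{"delta_pos":[0.1,0.019,0],"yaw":0},{"delta_pos":[0.1,0.019,0],"yaw":0},{"delta_pos":[0.1,0.019,0],"yaw":0},{"delta_pos":[0,0,0],"yaw":0},{"delta_pos":[0,0,0],"yaw":0}]' 1
python3 -m handwheel '[{"delta_pos":[0.05,0.009,0],"yaw":0},{"delta_pos":[0,0,0],"yaw":0}]' 1
python3 look2.py
```

```text
clock: 12.5
eef_pos: [488.6, -137.5, 1.4]
tool_rot: [3.14, -0.0, -1.379]
force: [-5.9, -0.5, 3.1]
width: 85.4
gripper_force: 2.4
clock: 12.67
eef_pos: [489.7, -137.3, 1.4]
tool_rot: [3.141, -0.0, -1.379]
force: [-3.1, -0.4, 0.5]
width: 84.9
gripper_force: 1.8
12.67 eef box frame [[-103.5  -31. ]] 1.4 F box [[-3.1  0.2]] [-3.1 -0.4  0.5]
sq inner (11, 'slope', np.float64(0.0235), 'at0', np.float64(1.75), 'at-70', np.float64(0.1), 'sd', np.float64(1.16))
sq outer (7, 'slope', np.float64(0.017), 'at0', np.float64(-47.83), 'at-70', np.float64(-49.02), 'sd', np.float64(0.06))
blade inner y (2, 'slope', np.float64(-0.0404), 'at0', np.float64(23.2), 'at-70', np.float64(26.03), 'sd', np.float64(0.0)) None
near wall side (11, 'slope', np.float64(-0.0018), 'at0', np.float64(0.31), 'at-70', np.float64(0.44), 'sd', np.float64(0.03))
near wall top (12, 'slope', np.float64(0.0068), 'at0', np.float64(0.23), 'at-70', np.float64(-0.25), 'sd', np.float64(0.4))
left wall top (8, 'slope', np.float64(0.0652), 'at0', np.float64(-4.45), 'at-70', np.float64(-9.01), 'sd', np.float64(1.64))
tab [[-46.3, -45.4, 18.1], [-28.1, -33.4, 76.3]]
```

```bash
for i in 1 2 3; do :; done; python3 -m handwheel '[{"delta_pos":[0.05,0.009,0],"yaw":0},{"delta_pos":[0,0,0],"yaw":0},{"delta_pos":[0,0,0],"yaw":0}]' 1 | egrep 'eef|force:'
python3 -m handwheel '[{"delta_pos":[0.05,0.009,0],"yaw":0},{"delta_pos":[0,0,0],"yaw":0},{"delta_pos":[0,0,0],"yaw":0}]' 1 | egrep 'eef|force:'
python3 look2.py | egrep 'eef|outer|wall side|tab'
```

```text
eef_pos: [491.1, -137.1, 1.3]
force: [-3.0, -0.4, -0.1]
gripper_force: 1.4
eef_pos: [491.6, -136.9, 1.4]
force: [-2.3, -0.4, -0.4]
gripper_force: 1.2
13.22 eef box frame [[-101.6  -31. ]] 1.4 F box [[-2.3  0.1]] [-2.3 -0.4 -0.4]
sq outer (7, 'slope', np.float64(0.0177), 'at0', np.float64(-46.06), 'at-70', np.float64(-47.29), 'sd', np.float64(0.08))
near wall side (11, 'slope', np.float64(-0.0024), 'at0', np.float64(0.26), 'at-70', np.float64(0.42), 'sd', np.float64(0.03))
tab [[-44.4, -45.5, 18.1], [-26.3, -33.2, 76.4]]
```

```bash
python3 -m handwheel '[{"delta_pos":[0.05,0.009,0],"yaw":0},{"delta_pos":[0,0,0],"yaw":0},{"delta_pos":[0,0,0],"yaw":0}]' 1 | egrep 'eef|force:'
python3 -m handwheel '[{"delta_pos":[0.05,0.009,0],"yaw":0},{"delta_pos":[0,0,0],"yaw":0},{"delta_pos":[0,0,0],"yaw":0}]' 1 | egrep 'eef|force:'
python3 look2.py | egrep 'eef|outer|wall side|tab'
```

```text
eef_pos: [491.8, -136.9, 1.4]
force: [-3.0, -0.9, -0.1]
gripper_force: 1.4
eef_pos: [491.8, -136.9, 1.4]
force: [-4.4, -0.1, 0.9]
gripper_force: 2.4
13.77 eef box frame [[-101.4  -31. ]] 1.4 F box [[-4.3  0.8]] [-4.4 -0.1  0.9]
sq outer (7, 'slope', np.float64(0.0181), 'at0', np.float64(-45.8), 'at-70', np.float64(-47.07), 'sd', np.float64(0.09))
near wall side (11, 'slope', np.float64(-0.0022), 'at0', np.float64(0.25), 'at-70', np.float64(0.4), 'sd', np.float64(0.04))
tab [[-44.2, -45.5, 18.0], [-26.0, -33.2, 76.4]]
```

```bash
python3 -m handwheel '[{"delta_pos":[0.06,0.011,0],"yaw":0},{"delta_pos":[0,0,0],"yaw":0},{"delta_pos":[0,0,0],"yaw":0}]' 1 | egrep 'eef|force:'
python3 -m handwheel '[{"delta_pos":[0.06,0.011,0],"yaw":0},{"delta_pos":[0,0,0],"yaw":0},{"delta_pos":[0,0,0],"yaw":0}]' 1 | egrep 'eef|force:'
python3 look2.py | egrep 'eef|outer|wall side|tab'
```

```text
eef_pos: [491.7, -136.9, 1.4]
force: [-6.1, -1.8, 2.8]
gripper_force: 3.4
eef_pos: [491.7, -137.0, 1.4]
force: [-7.3, -0.6, 4.8]
gripper_force: 4.2
14.32 eef box frame [[-101.5  -31. ]] 1.4 F box [[-7.3  0.8]] [-7.3 -0.6  4.8]
sq outer (7, 'slope', np.float64(0.0186), 'at0', np.float64(-45.76), 'at-70', np.float64(-47.07), 'sd', np.float64(0.05))
near wall side (11, 'slope', np.float64(-0.0016), 'at0', np.float64(0.29), 'at-70', np.float64(0.4), 'sd', np.float64(0.04))
tab [[-44.1, -45.5, 17.9], [-25.9, -33.4, 76.4]]
```

Run:
```python
from h import *
p,w,s=wcloud();save("w5",p["color"][20:290,60:300],2.2)
q=w[40:270:20];B=[585.7,-87.6,.187]
c=p["color"].astype(int)
# gap profile: along rows list x of wall-bottom (last blue) and plate-inner edge
L=np.c_[loc(w.reshape(-1,3),B),w[...,2].ravel()];cc=c.reshape(-1,3)
for y in range(-135,-5,10):
    m=(L[:,1]>=y)&(L[:,1]<y+10)&(L[:,0]>-52)&(L[:,0]<25)
    a=L[m&(np.abs(L[:,2]-14)<3)]; b=L[m&(L[:,2]<8)]
    print(y+5,"plate x",np.percentile(a[:,0],[2,98]).round(1) if len(a)>5 else '',"low pts x>-40:",(b[b[:,0]>-40][:,0]).round(0)[:6])
```

```text
-130 plate x [-47.9   0.6] low pts x>-40: []
-120 plate x [-47.7   0.6] low pts x>-40: []
-110 plate x [-47.5   0.6] low pts x>-40: []
-100 plate x [-47.4   0.7] low pts x>-40: []
-90 plate x [-47.2   0.6] low pts x>-40: []
-80 plate x [-47.    0.6] low pts x>-40: []
-70 plate x [-46.8   0.5] low pts x>-40: []
-60 plate x [-46.7   0.4] low pts x>-40: []
-50 plate x [-46.5   0.5] low pts x>-40: []
-40 plate x [-46.4   0.6] low pts x>-40: []
-30 plate x [-46.3   0.8] low pts x>-40: []
-20 plate x  low pts x>-40: []
-10 plate x  low pts x>-40: []
```

View pics/w5.png

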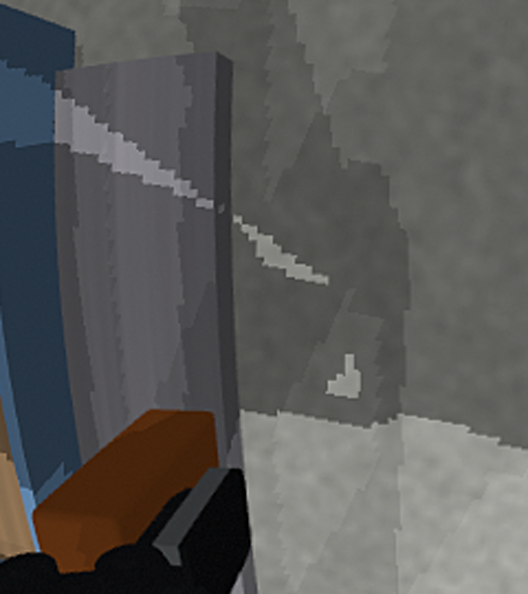

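The arm's far end still lags about 2.5 mm (slope 0.018), with the corner touching. I'll back off and push nearer the arm's end.

```bash
python3 -m handwheel '[{"delta_pos":[-0.6,-0.11,0],"yaw":0},{"delta_pos":[0,0,0.1],"yaw":0.02},{"delta_pos":[0.22,-1.18,0],"yaw":0},{"delta_pos":[0,0,0],"yaw":0},{"delta_pos":[0.2,0.037,0],"yaw":0},{"delta_pos":[0.2,0.037,0],"yaw":0},{"delta_pos":[0,0,0],"yaw":0},{"delta_pos":[0,0,0],"yaw":0},{"delta_pos":[0,0,0],"yaw":0}]' 1
python3 -m handwheel '[{"delta_pos":[0.06,0.011,0],"yaw":0},{"delta_pos":[0,0,0],"yaw":0},{"delta_pos":[0,0,0],"yaw":0}]' 1 | egrep 'eef|force:'
python3 look2.py | egrep 'eef|outer|wall side|tab'
```

```text
clock: 15.17
eef_pos: [493.8, -148.5, 2.4]
tool_rot: [-3.141, -0.0, -1.359]
force: [-0.4, -1.4, 0.6]
width: 85.6
gripper_force: 0.6
eef_pos: [493.9, -148.5, 2.4]
force: [-2.4, 0.3, 1.8]
gripper_force: 1.6
15.42 eef box frame [[-101.6  -42.8]] 2.4 F box [[-2.3  0.8]] [-2.4  0.3  1.8]
sq outer (7, 'slope', np.float64(0.0156), 'at0', np.float64(-46.0), 'at-70', np.float64(-47.09), 'sd', np.float64(0.04))
near wall side (11, 'slope', np.float64(-0.002), 'at0', np.float64(0.26), 'at-70', np.float64(0.4), 'sd', np.float64(0.03))
tab [[-43.8, -45.7, 17.3], [-25.9, -41.3, 75.8]]
```

```bash
python3 -m handwheel '[{"delta_pos":[0.1,0.019,0],"yaw":0},{"delta_pos":[0,0,0],"yaw":0},{"delta_pos":[0,0,0],"yaw":0}]' 1 | egrep 'eef|force:'
python3 look2.py | egrep 'eef|outer|wall side|tab'
python3 -m handwheel '[{"delta_pos":[0.1,0.019,0],"yaw":0},{"delta_pos":[0,0,0],"yaw":0},{"delta_pos":[0,0,0],"yaw":0}]' 1 | egrep 'eef|force:'
python3 look2.py | egrep 'eef|outer|wall side|tab'
```

```text
eef_pos: [493.8, -148.5, 2.3]
force: [-5.8, -1.3, 5.1]
gripper_force: 3.0
15.72 eef box frame [[-101.6  -42.8]] 2.3 F box [[-6.  -0.2]] [-5.8 -1.3  5.1]
sq outer (7, 'slope', np.float64(0.0165), 'at0', np.float64(-45.91), 'at-70', np.float64(-47.06), 'sd', np.float64(0.05))
near wall side (11, 'slope', np.float64(-0.0019), 'at0', np.float64(0.27), 'at-70', np.float64(0.4), 'sd', np.float64(0.04))
tab [[-43.8, -45.7, 17.6], [-26.0, -41.7, 75.8]]
eef_pos: [493.7, -148.6, 2.3]
force: [-8.1, -0.8, 5.7]
gripper_force: 4.0
16.02 eef box frame [[-101.7  -42.8]] 2.3 F box [[-8.1  0.8]] [-8.1 -0.8  5.7]
sq outer (7, 'slope', np.float64(0.0165), 'at0', np.float64(-45.86), 'at-70', np.float64(-47.02), 'sd', np.float64(0.04))
near wall side (11, 'slope', np.float64(-0.0022), 'at0', np.float64(0.26), 'at-70', np.float64(0.41), 'sd', np.float64(0.03))
tab [[-43.3, -45.7, 17.5], [-25.8, -17.1, 75.7]]
```

```bash
cat > edge.py <<'E'
from h import *
p,w,s=wcloud();B=[585.7,-87.6,.187];c=p["color"].astype(int)
L=np.concatenate([loc(w.reshape(-1,3),B),w[...,2].reshape(-1,1)],1).reshape(*w.shape)
bl=(c[...,2]-c[...,0]>22)&(L[...,2]>10)
res=[]
for v in range(45,235,6):
    ok=np.where((np.abs(L[v,:,2]-14)<1.6)&(c[v].max(-1)-c[v].min(-1)<22)&(L[v,:,0]>-70)&(L[v,:,0]<10))[0]
    if len(ok)<15: continue
    b=np.where(bl[v,:ok[-1]])[0]
    i=ok[0];j=ok[-1];res.append((v,i,j,L[v,i,1],L[v,i,0],L[v,j,0],L[v,j,0]-L[v,i,0],L[v,b[-1],0] if len(b) else np.nan,L[v,b[-1],2] if len(b) else np.nan,b[-1] if len(b) else -1))
r=np.array(res);r=r[(r[:,3]<-20)&(r[:,3]>-138)]
print("v iL iR y xin xout wall(x,z) "); print(r[::3].round(1))
for k,n in((4,"inner"),(5,"outer"),(7,"wall")):
    ok=~np.isnan(r[:,k]);f=np.polyfit(r[ok,3],r[ok,k],1);print(n,f.round(4),np.std(r[ok,k]-np.polyval(f,r[ok,3])).round(2))
print(s["force"].round(1),s["clock"])
E
python3 edge.py
```

```text
v iL iR y xin xout wall(x,z) 
[[ 6.900e+01  8.800e+01  1.620e+02 -1.352e+02 -1.700e+00 -4.810e+01
  -4.650e+01 -7.000e-01  1.310e+01  8.700e+01]
 [ 8.700e+01  8.800e+01  1.610e+02 -1.245e+02 -2.500e+00 -4.790e+01
  -4.540e+01  3.000e-01  1.230e+01  8.600e+01]
 [ 1.050e+02  8.800e+01  1.610e+02 -1.140e+02 -1.900e+00 -4.780e+01
  -4.580e+01  4.000e-01  1.350e+01  8.500e+01]
 [ 1.230e+02  8.800e+01  1.610e+02 -1.035e+02 -2.100e+00 -4.760e+01
  -4.550e+01 -1.200e+00  1.450e+01  8.700e+01]
 [ 1.410e+02  8.800e+01  1.600e+02 -9.310e+01 -1.700e+00 -4.680e+01
  -4.500e+01  5.000e-01  1.290e+01  8.700e+01]
 [ 1.590e+02  9.000e+01  1.610e+02 -8.220e+01 -1.300e+00 -4.720e+01
  -4.580e+01  0.000e+00  1.410e+01  8.800e+01]
 [ 1.770e+02  9.100e+01  1.610e+02 -7.120e+01 -9.000e-01 -4.660e+01
  -4.560e+01  2.000e-01  1.340e+01  9.000e+01]
 [ 1.950e+02  9.300e+01  1.620e+02 -5.990e+01 -8.000e-01 -4.680e+01
  -4.600e+01  1.300e+00  1.200e+01  9.200e+01]
 [ 2.130e+02  9.500e+01  1.620e+02 -4.820e+01 -4.000e-01 -4.630e+01
  -4.600e+01  5.000e-01  1.380e+01  9.400e+01]
 [ 2.310e+02  9.700e+01  1.640e+02 -3.600e+01  2.000e-01 -4.650e+01
  -4.670e+01  2.000e-01  1.530e+01  9.600e+01]]
inner [0.0177 0.1566] 0.4
outer [ 1.72000e-02 -4.56548e+01] 0.26
wall [0.0006 0.4543] 0.61
[-8.  -1.1  6.3] 16.0667
```

```bash
python3 -m handwheel '[{"delta_pos":[0,0,0.1],"yaw":0},{"delta_pos":[0,0,0],"yaw":0},{"delta_pos":[0,0,0],"yaw":0}]' 1 | egrep 'eef|force:'
python3 -m handwheel '[{"delta_pos":[0,0,0.1],"yaw":0},{"delta_pos":[0,0,0],"yaw":0},{"delta_pos":[0,0,0],"yaw":0}]' 1 | egrep 'eef|force:'
python3 edge.py | tail -4
```

```text
eef_pos: [494.1, -148.7, 2.8]
force: [-6.9, -1.5, 1.1]
gripper_force: 3.1
eef_pos: [494.2, -148.6, 3.7]
force: [-5.8, -1.2, -2.1]
gripper_force: 2.9
inner [0.0177 0.2346] 0.51
outer [ 1.56000e-02 -4.57521e+01] 0.19
wall [0.0018 0.7315] 0.35
[-5.8 -1.2 -2.1] 16.6167
```

```bash
python3 -m handwheel '[{"delta_pos":[-1,-0.186,0],"yaw":-0.02},{"delta_pos":[0.33,-1.77,0],"yaw":0},{"delta_pos":[0.33,-1.77,0],"yaw":0},{"delta_pos":[0.33,-1.77,0],"yaw":0},{"delta_pos":[0,0,-0.5],"yaw":0},{"delta_pos":[0,0,-0.5],"yaw":0},{"delta_pos":[0,0,-0.4],"yaw":0},{"delta_pos":[0,0,0],"yaw":0},{"delta_pos":[0,0,0],"yaw":0}]' 1
python3 -m handwheel '[{"delta_pos":[0,0,-0.3],"yaw":0},{"delta_pos":[0,0,-0.2],"yaw":0},{"delta_pos":[0,0,0],"yaw":0}]' 1| egrep 'eef|force:'
python3 edge.py | tail -4; python3 look2.py|head -3
```

```text
clock: 17.42
eef_pos: [496.3, -201.7, -9.8]
tool_rot: [3.142, 0.001, -1.377]
force: [-0.5, 0.1, 0.2]
width: 85.3
gripper_force: 0.0
eef_pos: [496.1, -202.8, -14.9]
force: [0.0, 0.5, 0.2]
gripper_force: 0.0
inner [ 0.0064 -1.3765] 0.55
outer [ 2.63000e-02 -4.46373e+01] 0.15
wall [0.0042 0.8829] 0.55
[0.  0.5 0.2] 17.6667
17.72 eef box frame [[-109.4  -96.7]] -14.7 F box [[-0.3 -0.4]] [-0.2 -0.5  0.8]
sq inner (8, 'slope', np.float64(-0.0206), 'at0', np.float64(-2.32), 'at-70', np.float64(-0.88), 'sd', np.float64(0.93))
sq outer (7, 'slope', np.float64(0.5128), 'at0', np.float64(9.32), 'at-70', np.float64(-26.57), 'sd', np.float64(5.73))
```

```bash
python3 -m handwheel '[{"delta_pos":[0,0,-0.5],"yaw":0},{"delta_pos":[0,0,-0.5],"yaw":0},{"delta_pos":[0,0,-0.4],"yaw":0},{"delta_pos":[0,0,0],"yaw":0},{"delta_pos":[0,0,0],"yaw":0}]' 1| egrep 'eef|force:'
python3 -m handwheel '[{"delta_pos":[0.2,0.037,0],"yaw":0},{"delta_pos":[0.2,0.037,0],"yaw":0},{"delta_pos":[0,0,0],"yaw":0},{"delta_pos":[0,0,0],"yaw":0}]' 1| egrep 'eef|force:'
python3 -m handwheel '[{"delta_pos":[0.1,0.019,0],"yaw":0},{"delta_pos":[0,0,0],"yaw":0},{"delta_pos":[0,0,0],"yaw":0}]' 1| egrep 'eef|force:'
```

```text
eef_pos: [495.9, -203.0, -29.0]
force: [-0.2, 0.3, -0.1]
gripper_force: 0.0
eef_pos: [500.7, -202.4, -28.4]
force: [0.3, -0.0, -0.6]
gripper_force: 0.0
eef_pos: [501.3, -202.3, -28.6]
force: [-0.6, 0.0, 0.7]
gripper_force: 0.0
```

```bash
python3 -m handwheel '[{"delta_pos":[0.1,0.019,0],"yaw":0},{"delta_pos":[0,0,0],"yaw":0},{"delta_pos":[0,0,0],"yaw":0}]' 1| egrep 'eef|force:'
python3 -m handwheel '[{"delta_pos":[0.1,0.019,0],"yaw":0},{"delta_pos":[0,0,0],"yaw":0},{"delta_pos":[0,0,0],"yaw":0}]' 1| egrep 'eef|force:'
python3 -m handwheel '[{"delta_pos":[0.1,0.019,0],"yaw":0},{"delta_pos":[0,0,0],"yaw":0},{"delta_pos":[0,0,0],"yaw":0}]' 1| egrep 'eef|force:'
```

```text
eef_pos: [502.3, -202.1, -28.6]
force: [1.9, 0.3, 0.2]
gripper_force: 0.0
eef_pos: [503.3, -201.9, -28.6]
force: [-0.2, 0.3, -0.2]
gripper_force: 0.0
eef_pos: [504.4, -201.7, -28.6]
force: [-0.2, -0.3, 0.5]
gripper_force: 0.0
```

```bash
python3 look2.py w6
```

```text
19.52 eef box frame [[-101.1  -96.9]] -28.6 F box [[-0.3 -0.2]] [-0.2 -0.3  0.5]
sq inner (9, 'slope', np.float64(-0.0239), 'at0', np.float64(-3.17), 'at-70', np.float64(-1.5), 'sd', np.float64(2.1))
sq outer (6, 'slope', np.float64(0.366), 'at0', np.float64(-11.18), 'at-70', np.float64(-36.8), 'sd', np.float64(13.49))
blade inner y None None
near wall side (8, 'slope', np.float64(-0.0027), 'at0', np.float64(0.06), 'at-70', np.float64(0.25), 'sd', np.float64(0.11))
near wall top (8, 'slope', np.float64(0.0062), 'at0', np.float64(1.33), 'at-70', np.float64(0.89), 'sd', np.float64(3.76))
left wall top (3, 'slope', np.float64(-0.0623), 'at0', np.float64(-2.63), 'at-70', np.float64(1.73), 'sd', np.float64(3.89))
tab [[-34.6, -46.1, 28.5], [-25.3, -43.8, 49.8]]
```

View pics/w6.png

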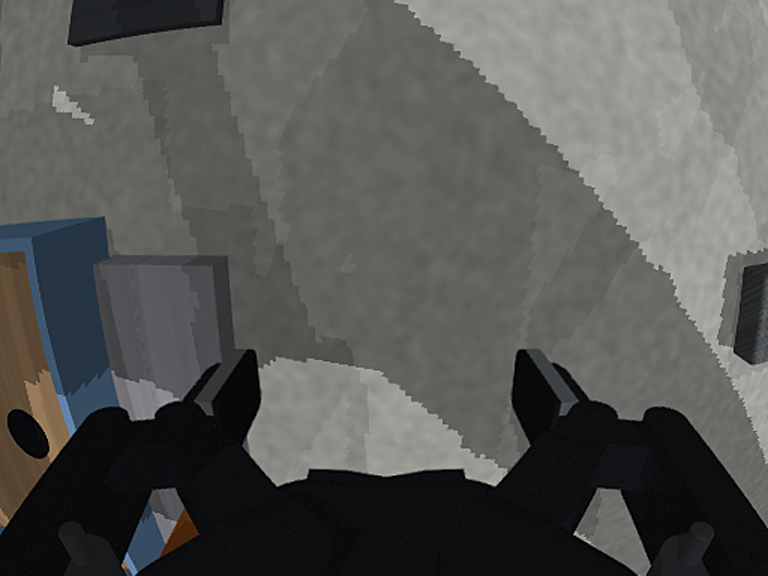

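```bash
python3 -m handwheel '[{"delta_pos":[-0.7,-0.13,0],"yaw":0},{"delta_pos":[0,0,0],"yaw":0},{"delta_pos":[0,0,-0.4],"yaw":0},{"delta_pos":[0,0,0],"yaw":0},{"delta_pos":[0,0,0],"yaw":0}]' 1| egrep 'eef|force:'
python3 -m handwheel '[{"delta_pos":[0,0,-0.3],"yaw":0},{"delta_pos":[0,0,0],"yaw":0},{"delta_pos":[0,0,0],"yaw":0}]' 1| egrep 'eef|force:'
```

```text
eef_pos: [497.1, -203.0, -32.9]
force: [0.1, -0.4, 0.5]
gripper_force: 0.0
eef_pos: [497.2, -202.9, -35.8]
force: [-0.8, 0.2, -0.6]
gripper_force: 0.0
```

```bash
python3 -m handwheel '[{"delta_pos":[0,0,-0.2],"yaw":0},{"delta_pos":[0,0,0],"yaw":0},{"delta_pos":[0,0,0],"yaw":0}]' 1| egrep 'eef|force:'
python3 -m handwheel '[{"delta_pos":[0.2,0.037,0],"yaw":0},{"delta_pos":[0.2,0.037,0],"yaw":0},{"delta_pos":[0,0,0],"yaw":0},{"delta_pos":[0,0,0],"yaw":0}]' 1| egrep 'eef|force:'
```

```text
eef_pos: [497.5, -203.0, -37.0]
force: [-0.9, -0.1, 6.5]
gripper_force: 3.1
eef_pos: [497.4, -203.1, -36.8]
force: [-10.4, -0.3, 16.4]
gripper_force: 8.3
```

```bash
python3 -m handwheel '[{"delta_pos":[-0.1,-0.019,0.45],"yaw":0},{"delta_pos":[0,0,0],"yaw":0},{"delta_pos":[0,0,0],"yaw":0}]' 1| egrep 'eef|force:'
python3 -m handwheel '[{"delta_pos":[0.1,0.019,0],"yaw":0},{"delta_pos":[0.1,0.019,0],"yaw":0},{"delta_pos":[0,0,0],"yaw":0},{"delta_pos":[0,0,0],"yaw":0}]' 1| egrep 'eef|force:'
python3 -c "
from h import *
s=status.read_state();print(loc(s['eef_pos'][None],[585.7,-87.6,.187]))"
```

```text
eef_pos: [500.9, -202.5, -32.9]
force: [0.5, -0.3, 1.0]
gripper_force: 0.0
eef_pos: [502.0, -202.2, -33.3]
force: [-1.6, -0.8, 0.7]
gripper_force: 0.6
[[-103.533699    -97.00284349]]
```

```bash
python3 -m handwheel '[{"delta_pos":[0.1,0.019,0],"yaw":0},{"delta_pos":[0,0,0],"yaw":0},{"delta_pos":[0,0,0],"yaw":0}]' 1| egrep 'eef|force:'
python3 -m handwheel '[{"delta_pos":[0.1,0.019,0],"yaw":0},{"delta_pos":[0,0,0],"yaw":0},{"delta_pos":[0,0,0],"yaw":0}]' 1| egrep 'eef|force:'
```

```text
eef_pos: [502.6, -202.2, -33.3]
force: [-2.3, -1.4, 0.7]
gripper_force: 1.3
eef_pos: [504.0, -202.2, -33.2]
force: [-2.0, -2.1, 0.0]
gripper_force: 1.3
```

```bash
python3 -m handwheel '[{"delta_pos":[0.1,0.019,0],"yaw":0},{"delta_pos":[0,0,0],"yaw":0},{"delta_pos":[0,0,0],"yaw":0}]' 1| egrep 'eef|force:'
python3 -c "
from h import *
s=status.read_state();print(loc(s['eef_pos'][None],[585.7,-87.6,.187]))"; python3 edge.py
```

```text
eef_pos: [504.0, -202.2, -33.2]
force: [-4.7, -2.1, 1.1]
gripper_force: 2.6
[[-101.59883625  -97.45745044]]
v iL iR y xin xout wall(x,z) 
[[ 1.830e+02  5.400e+01  1.330e+02 -1.333e+02  3.000e-01 -4.540e+01
  -4.570e+01  1.000e-01  1.520e+01  5.200e+01]
 [ 2.010e+02  5.600e+01  1.350e+02 -1.244e+02 -1.000e-01 -4.540e+01
  -4.530e+01  2.000e-01  1.510e+01  5.500e+01]
 [ 2.190e+02  6.000e+01  1.380e+02 -1.146e+02 -2.000e-01 -4.570e+01
  -4.560e+01  3.000e-01  1.530e+01  5.800e+01]]
inner [-0.0121 -1.5947] 0.33
outer [-2.22000e-02 -4.83765e+01] 0.16
wall [0.0156 2.102 ] 0.21
[-4.7 -2.1  1.1] 22.15
```

The arm's end is now flush: inner edge −0.2 to 0.3 mm against the wall at 0.1 to 0.3 mm. Pressing.

```bash
python3 -m handwheel '[{"delta_pos":[0.1,0.019,0],"yaw":0},{"delta_pos":[0,0,0],"yaw":0},{"delta_pos":[0,0,0],"yaw":0}]' 1| egrep 'eef|force:'
python3 -m handwheel '[{"delta_pos":[0.1,0.019,0],"yaw":0},{"delta_pos":[0,0,0],"yaw":0},{"delta_pos":[0,0,0],"yaw":0}]' 1| egrep 'eef|force:'
```

```text
eef_pos: [504.0, -202.3, -33.2]
force: [-7.1, -3.4, 4.3]
gripper_force: 4.0
eef_pos: [504.0, -202.3, -33.2]
force: [-8.7, -2.6, 5.9]
gripper_force: 5.4
```

```bash
python3 -m handwheel '[{"delta_pos":[0.05,0.009,0],"yaw":0},{"delta_pos":[0,0,0],"yaw":0},{"delta_pos":[0,0,0],"yaw":0},{"delta_pos":[0,0,0],"yaw":0},{"delta_pos":[0,0,0],"yaw":0}]' 1| egrep 'eef|force:'
python3 -m handwheel '[{"delta_pos":[0,0,0],"yaw":0},{"delta_pos":[0,0,0],"yaw":0},{"delta_pos":[0,0,0],"yaw":0},{"delta_pos":[0,0,0],"yaw":0},{"delta_pos":[0,0,0],"yaw":0},{"delta_pos":[0,0,0],"yaw":0},{"delta_pos":[0,0,0],"yaw":0},{"delta_pos":[0,0,0],"yaw":0}]' 1| egrep 'clock|eef|force:'
python3 look2.py | egrep 'eef|wall side|tab'; python3 edge.py|tail -7
```

```text
eef_pos: [504.0, -202.3, -33.2]
force: [-10.9, -2.6, 7.4]
gripper_force: 6.1
clock: 23.78
eef_pos: [504.0, -202.3, -33.2]
force: [-10.0, -2.9, 6.8]
gripper_force: 6.1
23.78 eef box frame [[-101.6  -97.5]] -33.2 F box [[-10.3  -1. ]] [-10.   -2.9   6.8]
near wall side (7, 'slope', np.float64(-0.0022), 'at0', np.float64(0.11), 'at-70', np.float64(0.27), 'sd', np.float64(0.05))
tab [[-34.3, -46.6, 22.5], [-24.5, -44.1, 44.7]]
  -4.590e+01  3.000e-01  1.480e+01  5.500e+01]
 [ 2.190e+02  5.900e+01  1.380e+02 -1.147e+02  5.000e-01 -4.560e+01
  -4.610e+01  3.000e-01  1.520e+01  5.800e+01]]
inner [-0.0279 -3.161 ] 0.24
outer [-2.11000e-02 -4.82019e+01] 0.18
wall [-0.016  -1.5093] 0.3
[-9.2 -2.9  7.6] 23.8333
```

```bash
python3 -m handwheel '[{"delta_pos":[-0.7,-0.13,0],"yaw":0},{"delta_pos":[-1,-0.19,0],"yaw":0},{"delta_pos":[-1,-0.19,3],"yaw":0},{"delta_pos":[0,0,3],"yaw":0},{"delta_pos":[-0.6,1.5,2],"yaw":0},{"delta_pos":[-0.6,2.5,2],"yaw":0},{"delta_pos":[-0.6,2.5,2],"yaw":0},{"delta_pos":[-0.6,0,2],"yaw":0},{"delta_pos":[0,0,0],"yaw":0},{"delta_pos":[0,0,0],"yaw":0}]' 1| egrep 'clock|eef|force:'
python3 look2.py; python3 edge.py
```

```text
clock: 24.72
eef_pos: [457.8, -141.0, 107.8]
force: [-0.6, -0.4, -0.0]
gripper_force: 0.0
24.72 eef box frame [[-135.6  -28.7]] 107.8 F box [[-0.7 -0.3]] [-0.6 -0.4 -0. ]
sq inner (11, 'slope', np.float64(-0.199), 'at0', np.float64(-18.0), 'at-70', np.float64(-4.07), 'sd', np.float64(10.9))
sq outer (7, 'slope', np.float64(-0.004), 'at0', np.float64(-45.95), 'at-70', np.float64(-45.67), 'sd', np.float64(0.09))
blade inner y (7, 'slope', np.float64(0.0006), 'at0', np.float64(14.37), 'at-70', np.float64(14.33), 'sd', np.float64(0.14)) (4, 'slope', np.float64(0.5288), 'at0', np.float64(12.21), 'at-70', np.float64(-24.8), 'sd', np.float64(1.44))
near wall side (10, 'slope', np.float64(-0.003), 'at0', np.float64(0.34), 'at-70', np.float64(0.55), 'sd', np.float64(0.07))
near wall top (12, 'slope', np.float64(-0.0005), 'at0', np.float64(-0.09), 'at-70', np.float64(-0.05), 'sd', np.float64(0.11))
left wall top (7, 'slope', np.float64(-0.031), 'at0', np.float64(0.63), 'at-70', np.float64(2.8), 'sd', np.float64(0.97))
tab [[-44.2, -44.8, 20.3], [-25.5, -17.2, 76.5]]
v iL iR y xin xout wall(x,z) 
[[ 6.900e+01  1.300e+02  1.570e+02 -1.358e+02 -1.820e+01 -4.550e+01
  -2.740e+01  1.200e+00  1.030e+01  1.130e+02]
 [ 8.700e+01  1.120e+02  1.570e+02 -1.205e+02  3.000e-01 -4.540e+01
  -4.580e+01  3.000e-01  1.640e+01  1.110e+02]
 [ 1.050e+02  1.120e+02  1.570e+02 -1.033e+02  6.000e-01 -4.480e+01
  -4.540e+01  8.000e-01  1.620e+01  1.110e+02]
 [ 1.230e+02  1.130e+02  1.580e+02 -8.620e+01  6.000e-01 -4.520e+01
  -4.580e+01  7.000e-01  1.590e+01  1.120e+02]
 [ 1.410e+02  1.150e+02  1.580e+02 -6.880e+01  2.000e-01 -4.540e+01
  -4.560e+01  3.000e-01  1.690e+01  1.130e+02]
 [ 1.590e+02  1.160e+02  1.590e+02 -5.160e+01 -1.000e-01 -4.540e+01
  -4.530e+01  3.000e-01  1.560e+01  1.150e+02]]
inner [0.0628 4.9283] 3.99
outer [-2.00000e-03 -4.55095e+01] 0.33
wall [-0.0051  0.0807] 0.3
[-0.3 -0.3  0.7] 24.7667
```

Flush and confirmed: slope −0.004 against the wall's −0.003, with the blade 14.3 mm clear. Next, the slide. I'll lower the finger beside the arm's outer end face and push towards −y.

```bash
python3 -m handwheel '[{"delta_pos":[-0.55,2.9,0],"yaw":0},{"delta_pos":[-0.55,2.9,0],"yaw":0},{"delta_pos":[-0.55,2.9,0],"yaw":-0.005},{"delta_pos":[0,0,-2.8],"yaw":0},{"delta_pos":[0,0,-2.8],"yaw":0},{"delta_pos":[0,0,-2.8],"yaw":0},{"delta_pos":[0,0,-2.8],"yaw":0},{"delta_pos":[0,0,-2.3],"yaw":0},{"delta_pos":[0,0,-0.5],"yaw":0},{"delta_pos":[0,0,0],"yaw":0}]' 1| egrep 'clock|eef|force:'
python3 -m handwheel '[{"delta_pos":[0,0,0],"yaw":0},{"delta_pos":[0,0,0],"yaw":0}]' 1| egrep 'clock|eef|force:'
python3 look2.py | egrep 'eef|inner'
```

```text
clock: 25.65
eef_pos: [438.3, -54.0, -35.7]
force: [-0.5, -0.2, 0.2]
gripper_force: 0.0
clock: 25.82
eef_pos: [440.1, -54.1, -33.7]
force: [0.9, -0.4, 0.1]
gripper_force: 0.0
25.82 eef box frame [[-136.8   60. ]] -33.7 F box [[ 0.8 -0.5]] [ 0.9 -0.4  0.1]
sq inner (6, 'slope', np.float64(-1.0531), 'at0', np.float64(-73.4), 'at-70', np.float64(0.32), 'sd', np.float64(5.42))
blade inner y None (4, 'slope', np.float64(0.0722), 'at0', np.float64(-3.15), 'at-70', np.float64(-8.2), 'sd', np.float64(0.67))
```

```bash
python3 -m handwheel '[{"delta_pos":[1.5,0.28,0],"yaw":0},{"delta_pos":[1.5,0.28,0],"yaw":0},{"delta_pos":[1.2,0.23,0],"yaw":0},{"delta_pos":[0.7,0.13,0],"yaw":0},{"delta_pos":[0,0,0],"yaw":0},{"delta_pos":[0,0,0],"yaw":0}]' 1| egrep 'clock|eef|force:'
python3 -m handwheel '[{"delta_pos":[0.074,-0.39,0],"yaw":0},{"delta_pos":[0.037,-0.2,0],"yaw":0},{"delta_pos":[0,0,0],"yaw":0},{"delta_pos":[0,0,0],"yaw":0}]' 1| egrep 'clock|eef|force:'
python3 look2.py w7| egrep 'eef|tab|wall'; python3 edge.py|tail -4
```

```text
clock: 26.37
eef_pos: [488.9, -45.3, -33.1]
force: [-0.9, -0.5, 0.1]
gripper_force: 0.0
clock: 26.7
eef_pos: [489.4, -51.0, -33.2]
force: [-2.2, 1.3, 0.5]
gripper_force: 0.7
26.7 eef box frame [[-87.9  53.9]] -33.2 F box [[-1.9  1.7]] [-2.2  1.3  0.5]
near wall side None
near wall top (6, 'slope', np.float64(-0.0457), 'at0', np.float64(10.33), 'at-70', np.float64(13.53), 'sd', np.float64(7.87))
left wall top (3, 'slope', np.float64(-0.1961), 'at0', np.float64(2.41), 'at-70', np.float64(16.14), 'sd', np.float64(0.82))
tab [[-44.4, -38.3, 21.9], [-26.1, -16.6, 76.4]]
v iL iR y xin xout wall(x,z) 
[]Traceback (most recent call last):
  File "edge.py", line 14, in <module>
    ok=~np.isnan(r[:,k]);f=np.polyfit(r[ok,3],r[ok,k],1);print(n,f.round(4),np.std(r[ok,k]-np.polyval(f,r[ok,3])).round(2))
                           ~~~~~~~~~~^^^^^^^^^^^^^^^^^^^
    raise TypeError("expected non-empty vector for x")
TypeError: expected non-empty vector for x
```

View pics/w7.png

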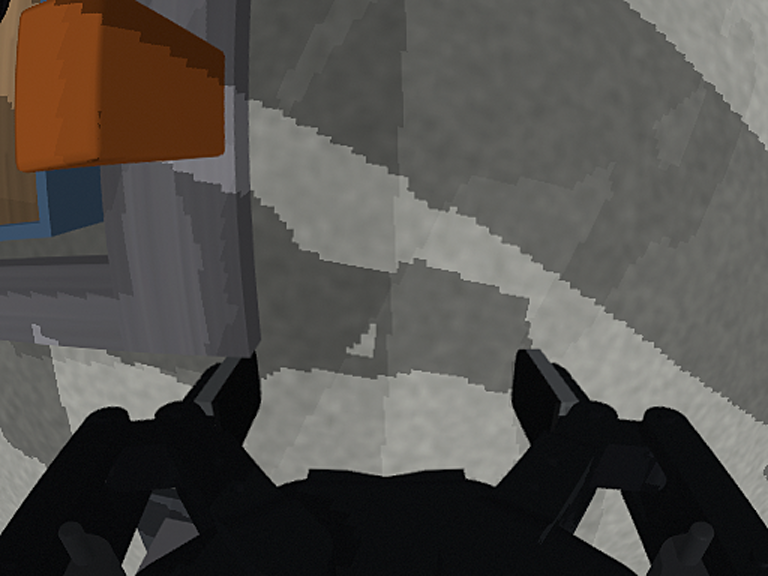

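```bash
python3 -m handwheel '[{"delta_pos":[0.057,-0.193,0],"yaw":0},{"delta_pos":[0.057,-0.193,0],"yaw":0},{"delta_pos":[0.057,-0.193,0],"yaw":0},{"delta_pos":[0,0,0],"yaw":0},{"delta_pos":[0,0,0],"yaw":0}]' 1| egrep 'clock|eef|force:'
python3 look2.py | egrep 'eef|tab|wall top|blade'
```

```text
clock: 27.22
eef_pos: [490.5, -54.4, -33.2]
force: [-5.1, 5.1, 2.0]
gripper_force: 3.1
27.22 eef box frame [[-87.4  50.3]] -33.2 F box [[-4.  6.]] [-5.1  5.1  2. ]
blade inner y (6, 'slope', np.float64(0.0049), 'at0', np.float64(9.9), 'at-70', np.float64(9.56), 'sd', np.float64(0.05)) (4, 'slope', np.float64(0.0305), 'at0', np.float64(-4.01), 'at-70', np.float64(-6.14), 'sd', np.float64(0.27))
near wall top (7, 'slope', np.float64(-0.1367), 'at0', np.float64(3.16), 'at-70', np.float64(12.74), 'sd', np.float64(7.62))
left wall top (3, 'slope', np.float64(-0.2018), 'at0', np.float64(2.47), 'at-70', np.float64(16.6), 'sd', np.float64(0.85))
tab [[-44.4, -42.5, 22.1], [-26.0, -20.2, 76.4]]
```

```bash
python3 -m handwheel '[{"delta_pos":[-0.06,-0.212,0.05],"yaw":0},{"delta_pos":[0.037,-0.197,0],"yaw":0},{"delta_pos":[0,0,0],"yaw":0},{"delta_pos":[0,0,0],"yaw":0}]' 1| egrep 'clock|eef|force:'
python3 -m handwheel '[{"delta_pos":[0.037,-0.197,0],"yaw":0},{"delta_pos":[0,0,0],"yaw":0},{"delta_pos":[0,0,0],"yaw":0}]' 1| egrep 'clock|eef|force:'
python3 look2.py | egrep 'eef|tab|blade'
```

```text
clock: 27.6
eef_pos: [491.8, -61.3, -32.7]
force: [-0.6, 2.1, -0.8]
gripper_force: 0.8
clock: 27.85
eef_pos: [492.3, -63.0, -32.6]
force: [-0.9, 2.1, -0.9]
gripper_force: 0.9
27.85 eef box frame [[-87.2  41.5]] -32.6 F box [[-0.5  2.3]] [-0.9  2.1 -0.9]
blade inner y (7, 'slope', np.float64(0.2307), 'at0', np.float64(-0.36), 'at-70', np.float64(-16.51), 'sd', np.float64(3.91)) (4, 'slope', np.float64(0.0228), 'at0', np.float64(-4.23), 'at-70', np.float64(-5.83), 'sd', np.float64(0.07))
tab [[-44.3, -51.8, 22.5], [-25.8, -29.0, 76.4]]
```

```bash
python3 -m handwheel '[{"delta_pos":[0.019,-0.1,0],"yaw":0},{"delta_pos":[0,0,0],"yaw":0},{"delta_pos":[0,0,0],"yaw":0}]' 1| egrep 'eef|force:'
python3 -m handwheel '[{"delta_pos":[0.019,-0.1,0],"yaw":0},{"delta_pos":[0,0,0],"yaw":0},{"delta_pos":[0,0,0],"yaw":0}]' 1| egrep 'eef|force:'
python3 look2.py | egrep 'eef|tab|blade'
```

```text
eef_pos: [492.4, -63.7, -32.6]
force: [-1.8, 2.3, -1.4]
gripper_force: 1.1
eef_pos: [492.5, -64.3, -32.6]
force: [-2.4, 3.7, -1.1]
gripper_force: 1.8
28.4 eef box frame [[-87.2  40.2]] -32.6 F box [[-1.7  4.1]] [-2.4  3.7 -1.1]
blade inner y (7, 'slope', np.float64(0.2159), 'at0', np.float64(0.41), 'at-70', np.float64(-14.7), 'sd', np.float64(3.31)) (4, 'slope', np.float64(0.049), 'at0', np.float64(-3.82), 'at-70', np.float64(-7.25), 'sd', np.float64(0.44))
tab [[-44.3, -52.7, 22.8], [-25.9, -30.2, 76.5]]
```

```bash
python3 -m handwheel '[{"delta_pos":[0.019,-0.1,0],"yaw":0},{"delta_pos":[0,0,0],"yaw":0},{"delta_pos":[0,0,0],"yaw":0}]' 1| egrep 'eef|force:'
python3 -m handwheel '[{"delta_pos":[0.019,-0.1,0],"yaw":0},{"delta_pos":[0,0,0],"yaw":0},{"delta_pos":[0,0,0],"yaw":0}]' 1| egrep 'eef|force:'
python3 look2.py | egrep 'eef|tab'
```

```text
eef_pos: [492.6, -64.3, -32.6]
force: [-2.7, 5.3, -1.4]
gripper_force: 2.9
eef_pos: [492.6, -64.3, -32.6]
force: [-3.6, 6.7, -1.4]
gripper_force: 3.7
28.95 eef box frame [[-87.1  40.2]] -32.6 F box [[-2.3  7.3]] [-3.6  6.7 -1.4]
tab [[-44.3, -52.3, 22.6], [-25.8, -30.3, 76.4]]
```

```bash
python3 -m handwheel '[{"delta_pos":[0.03,-0.16,0],"yaw":0},{"delta_pos":[0,0,0],"yaw":0},{"delta_pos":[0,0,0],"yaw":0}]' 1| egrep 'eef|force:'
python3 -m handwheel '[{"delta_pos":[0.004,-0.02,0],"yaw":0},{"delta_pos":[0,0,0],"yaw":0},{"delta_pos":[0,0,0],"yaw":0},{"delta_pos":[0,0,0],"yaw":0},{"delta_pos":[0,0,0],"yaw":0},{"delta_pos":[0,0,0],"yaw":0},{"delta_pos":[0,0,0],"yaw":0},{"delta_pos":[0,0,0],"yaw":0},{"delta_pos":[0,0,0],"yaw":0},{"delta_pos":[0,0,0],"yaw":0}]' 1| egrep 'clock|eef|force:'
python3 look2.py | egrep 'eef|tab'
```

```text
eef_pos: [492.6, -64.4, -32.6]
force: [-3.5, 9.4, -0.4]
gripper_force: 5.0
clock: 30.08
eef_pos: [492.6, -64.4, -32.6]
force: [-3.9, 9.3, 0.1]
gripper_force: 5.2
30.08 eef box frame [[-87.2  40.1]] -32.6 F box [[-2.1  9.9]] [-3.9  9.3  0.1]
tab [[-44.4, -52.4, 22.1], [-25.9, -30.3, 76.4]]
```

```bash
python3 -m handwheel '[{"delta_pos":[-0.09,0.5,0],"yaw":0},{"delta_pos":[-0.15,0.8,0],"yaw":0},{"delta_pos":[-2.4,-0.46,0],"yaw":0},{"delta_pos":[-2.4,-0.46,0],"yaw":0},{"delta_pos":[0,0,3.5],"yaw":0},{"delta_pos":[0,0,3.5],"yaw":0},{"delta_pos":[0,0,3.5],"yaw":0},{"delta_pos":[0.2,-1,3.5],"yaw":0},{"delta_pos":[0.6,-3.5,0],"yaw":0},{"delta_pos":[0.6,-3.5,0],"yaw":0}]' 1| egrep 'clock|eef|force:'
python3 -m handwheel '[{"delta_pos":[0,0,0],"yaw":0},{"delta_pos":[0,0,0],"yaw":0},{"delta_pos":[0,0,0],"yaw":0}]' 1| egrep 'clock|eef|force:'
python3 look2.py w8; python3 edge.py|tail -10
```

```text
clock: 30.97
eef_pos: [459.4, -145.9, 110.3]
force: [0.4, -0.8, -0.9]
gripper_force: 0.0
clock: 31.22
eef_pos: [456.9, -145.0, 107.5]
force: [0.1, 1.1, -0.1]
gripper_force: 0.0
31.22 eef box frame [[-137.3  -32.5]] 107.5 F box [[0.3 1. ]] [ 0.1  1.1 -0.1]
sq inner (11, 'slope', np.float64(-0.4213), 'at0', np.float64(-41.55), 'at-70', np.float64(-12.05), 'sd', np.float64(11.97))
sq outer (7, 'slope', np.float64(-0.0002), 'at0', np.float64(-45.61), 'at-70', np.float64(-45.59), 'sd', np.float64(0.08))
blade inner y (7, 'slope', np.float64(0.0766), 'at0', np.float64(7.87), 'at-70', np.float64(2.5), 'sd', np.float64(1.83)) (4, 'slope', np.float64(0.0221), 'at0', np.float64(-4.18), 'at-70', np.float64(-5.73), 'sd', np.float64(0.14))
near wall side (8, 'slope', np.float64(-0.0018), 'at0', np.float64(0.51), 'at-70', np.float64(0.64), 'sd', np.float64(0.05))
near wall top (12, 'slope', np.float64(-0.0018), 'at0', np.float64(-0.16), 'at-70', np.float64(-0.03), 'sd', np.float64(0.09))
left wall top (7, 'slope', np.float64(-0.0406), 'at0', np.float64(1.19), 'at-70', np.float64(4.03), 'sd', np.float64(0.88))
tab [[-44.0, -59.7, 20.1], [-25.5, -31.8, 76.6]]
v iL iR y xin xout wall(x,z) 
[[  75.   111.   155.  -135.3    0.2  -44.6  -44.8    0.8   16.7  109. ]
 [  93.   111.   156.  -118.     0.5  -45.8  -46.3    0.8   15.1  110. ]
 [ 111.   111.   156.  -100.9    0.2  -45.3  -45.5    0.4   17.3  110. ]
 [ 129.   113.   157.   -83.6   -0.4  -45.6  -45.2    1.    16.   111. ]
 [ 147.   114.   158.   -66.5   -0.6  -45.4  -44.8    1.    14.4  113. ]]
inner [-0.0074 -0.4778] 0.43
outer [-6.60000e-03 -4.58947e+01] 0.48
wall [-0.0041  0.2633] 0.32
[ 0.1  0.1 -0.2] 31.2667
```

View pics/w8.png

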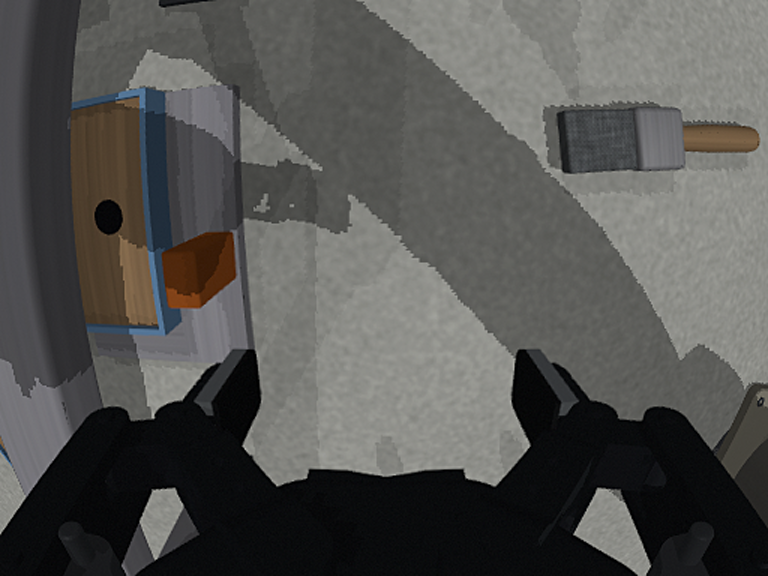

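The far view shows the arm along the near wall (column 160) and the blade against the left wall (row 335). The numbers agree: slope −0.000 against the wall's −0.002, the tab shift puts the blade at about −0.3 mm, and the box has not moved. The hand is clear, so I'm handing in.

```bash
python3 -c "
from cell import ctrl
print(ctrl.finish_job())"
```

```text
the job is handed in; nothing more can be done
None
```

The square lies flush in the box's near left corner, with both presses read at the wrist as about 10 N. The hand is clear, the box did not visibly shift, and the job was handed in at about 31 s. The moves allow no tilt, so I pushed the square under the bar with the open finger instead of gripping it with a leaned hand. The hand-in returned no verdict.

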